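# Load the display tray above the vase

## Robot

A 6-joint arm with a two-finger parallel gripper is mounted at the origin on the work surface. World frame = base frame: x ahead of the robot, y to its left, z up, the work surface at z = 0. Lengths are in mm, angles in rad, forces in N, time in s.
With the tool pointing down it reaches from about 400 to 925 mm from the base axis. Payload 12.5 kg.
Tool frame: the origin (TCP) lies on the centre line of the jaws, within the pads' length; the fingertips stand 14 mm ahead of it and the grasp point (between the pads) lies 5 mm behind it; z points along the fingers, y is the direction in which the jaws open and shut (so a half turn about z gives the same grasp; the last joint's range is limited). The gripper opens to 95 mm and grips with 3 to 60 N. Pads are 20 mm wide; open, the fingers measure 119 mm over their backs; the gripper's body (75 mm by 180 mm) begins 59 mm behind the grasp point.
Start: joints at [1.037, 0.491, 1.559, -0, 1.092, -0.106], TCP at [259.279, 568.7, 228.661] pointing down, gripper open.
Joint ranges: [-3.1, 3.1], [-0.84, 2.19], [0.05, 2.79], [-1.13, 4.28], [0.06, 2.93], [-2.69, 2.69]. Speed limits (rad/s): [2.22, 2.22, 2.79, 3.14, 3.14, 3.14].

## Interface

Orientations are given as [roll, pitch, yaw] about the fixed x, y, z axes, in that order (R = Rz(yaw) Ry(pitch) Rx(roll)).
In Python, from cell import * gives the robot as it stands.
- The arm moves only by the tool play_rows, never from a script. Its argument "moves" is a list of rows, each a list of 7 numbers: the shift along the tool's x, y, z in m, then the turn, a rotation vector about the tool's x, y, z in rad, then the opening in per cent of the stroke, from 0 (shut) to 100 (fully open). In form: [[tx, ty, tz, ax, ay, az, claw], ...]. A call has 1 to 8 rows; each row shifts and turns the pose as measured when the row begins, along the tool's axes as they then stand; what a row does not reach is not made up. A row lasts 1/10 s, in which the tool goes at most 50 mm and 8.59 degrees, less where a joint would pass 70% of its speed; a pose out of reach is approached as far as the arm can. A call is refused whole if a number of a shift passes 0.05 or a number of a turn 0.15, either way. A call with a gripper value outside its range is refused whole. The fingers move at their own pace and stop on an object; the grip force is fixed at half the most. Time passes only in rows, so rows that do not move let the fingers close. It gives the time, the measured TCP pose, the force and the opening at its end, in the units of the state.
- state(): the state, without advancing time (a new reading comes with each control period).
- read_camera(name): name is "side" or "top" or "wrist"; returns a dict with "img" (400x640x3 uint8, red, green, blue), "fx", "fy", "cx", "cy" (pixels), "R" (3x3) and "t" (3): a world point X has camera coordinates R X + t. Camera axes: x right, y down, z forward; pixel columns grow to the right and rows downward; lengths in mm; the calibration is good to about 2 mm. A picture is of the moment at which its call begins. There is no depth.
- job_done(): hands the job in, once; it reports no verdict.
The state is a dict: "t": time; "joints": joint angles; "qvel": joint speeds; "tau": joint torques, N m; "eef_pos": TCP position; "tcp_rot": TCP orientation; "ft_force": force on the tool from outside, world axes, zero at the start; "moment": the same for the moment, N m; "opening": opening from 0.0 (shut) to 1.0 (fully open).
Only numpy, scipy, OpenCV 4.12 (cv2) and the standard library are available. Lean on these libraries where they do the work, as an engineer would, in place of code of your own. Each camera call takes 0.05 s, during which the arm holds its last target.

## Task

Move the lift table by its handle until its deck is level with the lowest pair of rails that clears the top of the vase standing in the rack, with the tray still on it. Then push the tray across onto those rails until it is fully home against the back stops. Do not shift or knock over any vase, and leave the other things on the table where they are.

Things in the scene. Friction and masses are not known exactly. Their poses are not given: they have to be found in the camera images.
- rack: Fixed open rack of dark steel joined to a lift. Origin on the table, under the seam between them. y is the sliding line: rack at y -208 to 0 mm, lift at y +4 to +204, so the tray travels along -y; x is across (0 = middle), z up. Corner posts at x +-92 to +-111, 300 mm tall. Open above and below between the rails, but for one crossbar at the back top (z 288 to 300).
- rails_low (a point): Mouth of the lowest of three rail pairs: rack x 0, y 0, z 105 mm = top of its ledges. Each rail is an aluminium L: ledge 16 mm wide at x +-72.5 to +-88.5, side web beyond it up to 23 mm above the ledge; the first 15 mm at the mouth slope down 5 mm as a lead-in.
- rails_mid (a point): The same for the middle pair, ledge tops at z 180 mm.
- rails_top (a point): The same for the top pair, ledge tops at z 255 mm.
- back_stop (a point): Half-way between the two upright back-stop bars (at rack x +-50), on their face at rack y -190 mm, at z 150; the bars run the rack's whole height.
- mast (a point): Top of the lift's mast, z 342 mm: two fixed columns with a bridge, beside the deck on its far side, filling rack x +107 to +147, y +35 to +185 mm. Keep the gripper clear of it.
- deck (a point): Middle of the top face of the lift's deck (aluminium, 190 x 200 x 8 mm, side guides 12 mm high at x +-87.5 to +-91.5), at rack x 0, y +104 mm; the tray lies on this face. The deck slides straight up and down, at least 10 mm past the lowest and top rails' height; it stays where it is left and takes about 10 N up, 6 N down. The tray goes over easily when the deck is level with the ledges or up to 5 mm above.
- lift_handle (a point): Grip centre of the black upright handle fixed to the lift, on the rack's -x side (near the robot) at rack x -122, y +160 mm. The handle is 20 mm (rack x) by 16 mm (rack y) and rises from the deck's level to 50 mm above it; this point is 30 mm above the deck's top and moves with the lift. Free on both y sides and above.
- tray: Loose shallow steel tray, 170 mm (x) by 180 mm (y), 0.25 to 0.5 kg, sheet 4 mm thick with a rim 18 mm high overall and 3 mm thick all round. It starts on the lift's deck, axes like the rack's. Origin: centre of its underside. Its trailing rim is 90 mm along +y from the origin. Fully home its origin is at rack y = -100 mm.
- vase_low: Open green glass vase, round, standing on the table; one of three, of which any one stands in the rack and the other two on the table to the right. Origin: centre of its underside. 85 mm tall, belly 92 mm across. It fits under the lowest rails.
- vase_mid: Open green glass vase, round, standing on the table; one of three, of which any one stands in the rack and the other two on the table to the right. Origin: centre of its underside. Straight cylinder 158 mm tall, 76 mm across. It fits under the middle rails, not the lowest.
- vase_tall: Open green glass vase, round, standing on the table; one of three, of which any one stands in the rack and the other two on the table to the right. Origin: centre of its underside. 232 mm tall, belly 88 mm across, narrow neck. It fits only under the top rails.
- tape: Bystander: green tape roll lying flat, 96 mm across, 24 mm high. Origin: centre of underside.
- water: Bystander: water bottle, 64 mm across, 190 mm tall. Origin: centre of underside.
- spool: Bystander: wooden ribbon spool, 60 mm across, 36 mm tall, on the table underneath the lift's deck. Origin: centre of underside.
- cup: Bystander: white cup, 72 mm across, 75 mm tall. Origin: centre of underside.
- pruner: Bystander: pruning shears lying flat, 165 mm long along its x. Origin: on the underside near the pivot.
Not all that is in view belongs to the job. What is meant by the tray is not yellow, and is the larger of those in its own colour.

How it is judged (in metres and radians):
On the way:
1. the deck is level with the lowest rails that clear the vase in the rack, the tray still on it (((x of vase_low in the frame of rack between -0.06 and 0.06 m and y of vase_low in the frame of rack between -0.17 and -0.03 m and z of deck in the frame of rack between 0.1 and 0.113 m) or (x of vase_mid in the frame of rack between -0.06 and 0.06 m and y of vase_mid in the frame of rack between -0.17 and -0.03 m and z of deck in the frame of rack between 0.175 and 0.188 m) or (x of vase_tall in the frame of rack between -0.06 and 0.06 m and y of vase_tall in the frame of rack between -0.17 and -0.03 m and z of deck in the frame of rack between 0.25 and 0.263 m)) and y of tray in the frame of rack between 0.08 and 0.14 m and x of tray in the frame of rack between -0.01 and 0.01 m), for 0.2 s.
At the end, for the whole second after the job is handed in: The tray lies level and at rest on the lowest rail pair that clears the vase in the rack (underside within -4 to +6 mm of the ledge tops, within 8 mm of the middle), its leading edge within 7 mm of the back stops, and the vase still stands upright beneath it; the other vases stand too (((x of vase_low in the frame of rack between -0.06 and 0.06 m and y of vase_low in the frame of rack between -0.17 and -0.03 m and z of tray in the frame of rack between 0.101 and 0.111 m) or (x of vase_mid in the frame of rack between -0.06 and 0.06 m and y of vase_mid in the frame of rack between -0.17 and -0.03 m and z of tray in the frame of rack between 0.176 and 0.186 m) or (x of vase_tall in the frame of rack between -0.06 and 0.06 m and y of vase_tall in the frame of rack between -0.17 and -0.03 m and z of tray in the frame of rack between 0.251 and 0.261 m)) and y of tray in the frame of rack between -0.108 and -0.093 m and x of tray in the frame of rack between -0.008 and 0.008 m and angle between tray's own z axis and vertical below 0.04 rad and linear speed of tray below 0.02 m/s and angle between each of vase_low, vase_mid, vase_tall's own z axis and vertical below 0.1 rad); the robot touches nothing.
It fails at once if a vase is shifted by more than 20 mm (distance of any of vase_low, vase_mid, vase_tall from where it was at the start of the episode above 0.02 m).
It fails at once if another thing on the table is shifted by more than 30 mm (distance of any of tape, water, spool, cup, pruner from where it was at the start of the episode above 0.03 m).
It also fails if it takes over 58 s, if anything falls off the work surface, if the arm or the gripper's body presses on something with over 40 N, if the wrist force passes 120 N, or if a joint passes its speed limit or range.

## Working session

There is one attempt and no reset: what is moved stays moved. The work goes in short steps, Python scripts to look and compute and a tool call to move; the robot and the scene stay as the last step left them, time stands still between calls to the robot, and variables do not carry over. Pictures are saved under pics/ and viewed, and the job is handed in when it is done.

Besides the shell and the picture viewer there is one more tool, called as name(argument=value, ...), one argument or row to a line, values as JSON. play_rows: Moves the arm, as the interface text tells. Its arguments: {"type":"object","properties":{"moves":{"type":"array"}},"required":["moves"]}

```bash
mkdir -p pics; ls
python3 - <<'E'
from cell import *
import cv2,pickle
s=state();print(s)
for n in ["side","top","wrist"]:
    d=read_camera(n);cv2.imwrite(f"pics/{n}0.png",d["img"][:,:,::-1]);pickle.dump(d,open(f"{n}0.pkl","wb"))
    print(n,d["fx"],d["fy"],d["cx"],d["cy"],d["R"],d["t"])
E
```

```text
pics
{'t': 0.0, 'joints': array([ 1.03742852e+00,  4.91577172e-01,  1.55946842e+00,  1.83279986e-05,
        1.09172866e+00, -1.05573759e-01]), 'qvel': array([ 0.00079755,  0.00033567,  0.00037777, -0.00031374,  0.00130238,
        0.00109238]), 'tau': array([ 1.29396176e-05, -6.12652731e+01, -2.58181858e+01,  6.93122554e-02,
        4.81949584e-02, -1.28670167e-04]), 'eef_pos': array([259.12620567, 568.48362495, 228.04427445]), 'tcp_rot': array([-3.14041934e+00, -1.40679173e-04,  2.71379006e+00]), 'ft_force': array([-0.76230178, -0.13966247, -0.67776248]), 'moment': array([ 0.01145492, -0.00538928, -0.01509945]), 'opening': 1.0021803145663344}
side 375.9930104089871 375.9930104089871 323.89317506658557 198.21312235897244 [[ 0.72450247 -0.68927075  0.00141619]
 [-0.40880603 -0.43135437 -0.80424563]
 [ 0.55495387  0.582099   -0.59429534]] [-332.35265858  413.30003965 1019.37296107]
top 459.6139943250343 459.6139943250343 320.4456078660777 203.3329639307525 [[ 0.00127518 -0.99996898  0.0077725 ]
 [-0.9894425  -0.00238808 -0.14490634]
 [ 0.1449204  -0.00750566 -0.98941485]] [  38.42362093  532.5477402  1712.36561781]
wrist 341.7183948568463 341.7183948568463 316.93785621651233 202.08378497456283 [[ 0.41590381  0.90940777 -0.00123198]
 [ 0.87483318 -0.39972092  0.27366054]
 [ 0.24837657 -0.11489424 -0.96182555]] [-624.75149163  -30.10948284  390.49969827]
```

View pics/side0.png

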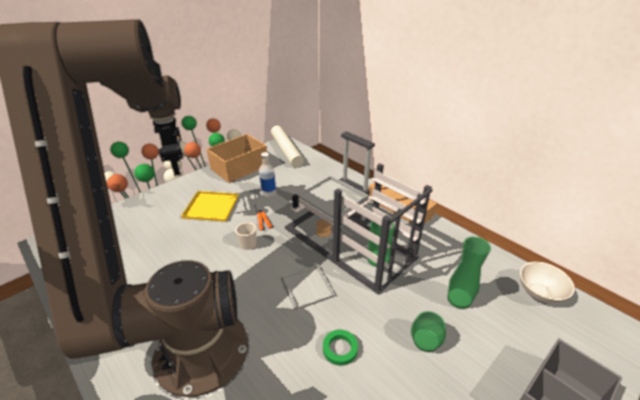

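View pics/top0.png

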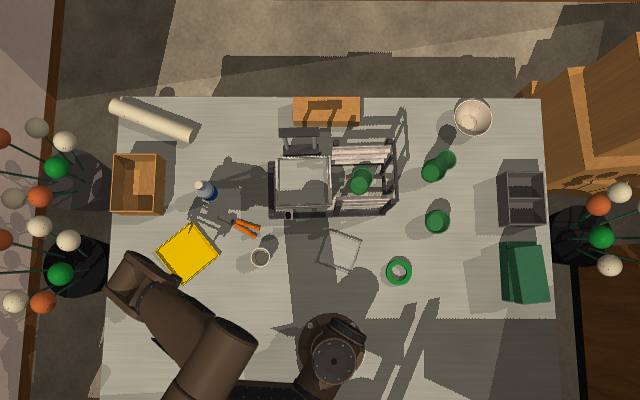

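View pics/wrist0.png

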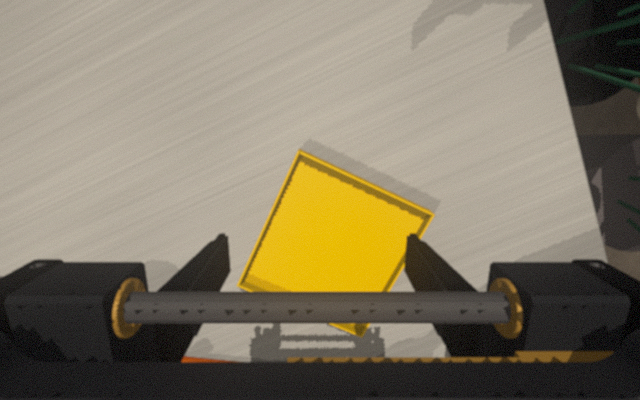

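The side view shows the rack near (380,235) and the deck left of it at (315,215). A green vase stands inside the rack, with two more outside at (428,331) and (467,272). The top view has the rack and lift at columns 270–395, rows 140–218. I'll enlarge both.

Run:
```python
import cv2
a=cv2.imread("pics/top0.png")[120:240,250:450];cv2.imwrite("pics/top0z.png",cv2.resize(a,None,fx=4,fy=4,interpolation=cv2.INTER_CUBIC))
a=cv2.imread("pics/side0.png")[120:300,270:500];cv2.imwrite("pics/side0z.png",cv2.resize(a,None,fx=3.3,fy=3.3,interpolation=cv2.INTER_CUBIC))
```

```text
(no output)
```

View pics/top0z.png

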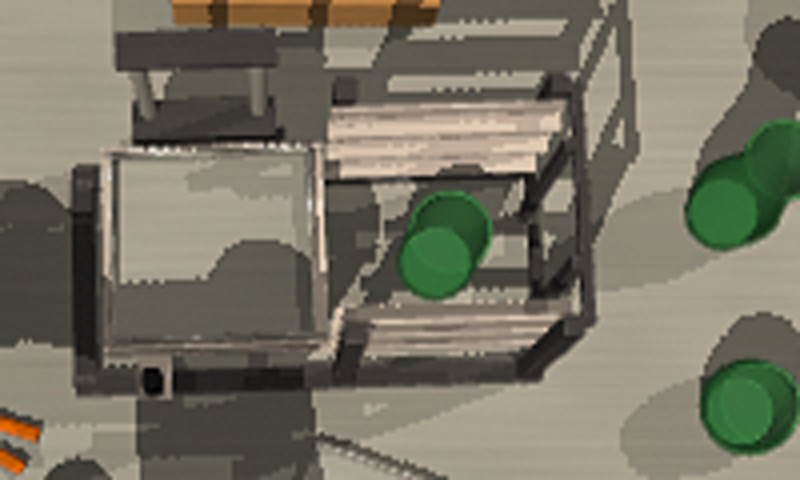

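View pics/side0z.png

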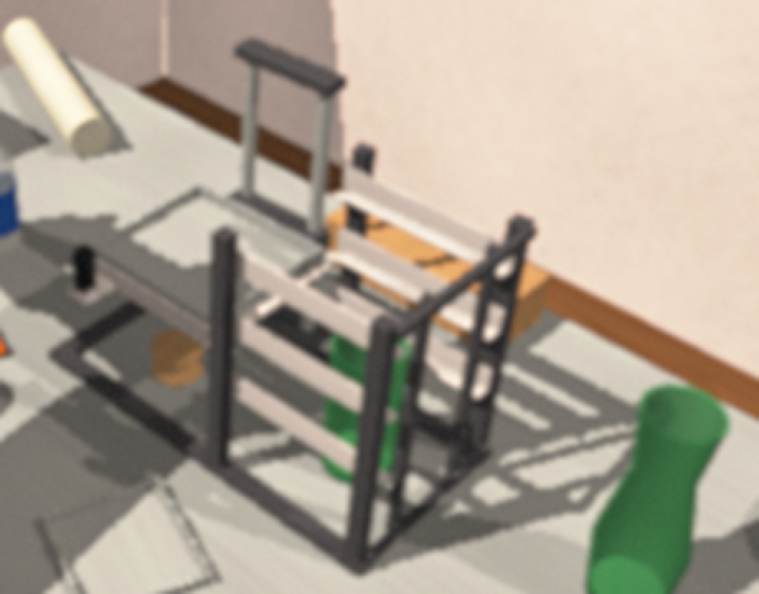

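The vase in the rack is a straight cylinder, so it is vase_mid. The low and the tall one stand outside. The deck therefore goes to z of about 182. Next I'll fit the rack pose from corresponding points.

```bash
cat > fit.py <<'E'
import numpy as np,pickle,cv2
from scipy.optimize import least_squares
T=pickle.load(open("top0.pkl","rb"));S=pickle.load(open("side0.pkl","rb"))
def proj(d,X):
    c=np.atleast_2d(X)@d["R"].T+d["t"];return np.c_[d["fx"]*c[:,0]/c[:,2]+d["cx"],d["fy"]*c[:,1]/c[:,2]+d["cy"]]
def w(p,X):
    X=np.atleast_2d(X).astype(float);c,s=np.cos(p[2]),np.sin(p[2])
    return np.c_[p[0]+c*X[:,0]-s*X[:,1],p[1]+s*X[:,0]+c*X[:,1],X[:,2]]
if __name__=="__main__":
    zt=lambda u,v:((u+.5)/4-.5+250,(v+.5)/4-.5+120)
    zs=lambda u,v:((u+.5)/3.3-.5+270,(v+.5)/3.3-.5+120)
    # (cam, px, x,y,z, dz?)
    C=[(S,zs(223,235),-101.5,-9.5,300,0),(S,zs(387,325),-101.5,-198.5,300,0),(S,zs(521,225),101.5,-198.5,300,0),(S,zs(363,150),101.5,-9.5,300,0),
       (S,zs(217,458),-101.5,-9.5,0,0),(S,zs(360,560),-101.5,-198.5,0,0),
       (T,zt(345,88),101.5,-9.5,300,0),(T,zt(556,84),101.5,-198.5,300,0),
       (S,zs(83,250),-122,160,50,1),(T,zt(152,380),-122,160,50,1)]
    def f(p,full=False):
        r=[]
        for d,px,x,y,z,k in C:
            r.append(proj(d,w(p,[x,y,z+k*p[3]]))[0]-px)
        return np.array(r).ravel()
    r=least_squares(f,[560,80,0,80],loss="soft_l1");p=r.x
    print(p);print(np.round(r.fun.reshape(-1,2),1));np.save("p.npy",p)
    for d,n in((T,"top"),(S,"side")):
        o=[230,110] if n=="top" else [270,110]
        im=cv2.resize(d["img"][o[1]:o[1]+150,o[0]:o[0]+200,::-1],None,fx=4,fy=4,interpolation=cv2.INTER_CUBIC).copy()
        def L(a,b,c):
            q=proj(d,w(p,[a,b]));q=((q+.5-o)*4-.5).astype(int);cv2.line(im,tuple(map(int,q[0])),tuple(map(int,q[1])),c,1)
        for sx in(-101.5,101.5):
            for y in(-9.5,-198.5):L([sx,y,0],[sx,y,300],(0,0,255))
            for z in(105,180,255):L([sx*80.5/101.5,0,z],[sx*80.5/101.5,-190,z],(255,0,0))
        def box(x0,x1,y0,y1,z,c):
            q=[[x0,y0,z],[x1,y0,z],[x1,y1,z],[x0,y1,z]]
            for i in range(4):L(q[i],q[(i+1)%4],c)
        box(-95,95,4,204,p[3],(255,0,255));box(-85,85,14,194,p[3]+18,(0,255,255))
        L([-122,160,p[3]],[-122,160,p[3]+50],(0,255,0));box(107,147,35,185,342,(255,255,0))
        cv2.imwrite(f"pics/ov_{n}.png",im)
E
python3 fit.py
```

```text
[ 5.98301409e+02 -3.33754927e-01  3.01016489e-02  1.51578929e+02]
[[-0.8 -1.3]
 [ 1.3  0.1]
 [ 2.  -0.4]
 [-0.6 -1. ]
 [-0.8  2.7]
 [-0.4  2.7]
 [-0.8  0. ]
 [ 3.6 -0.4]
 [-0.3  0.1]
 [-0.7 -0.7]]
```

View pics/ov_top.png

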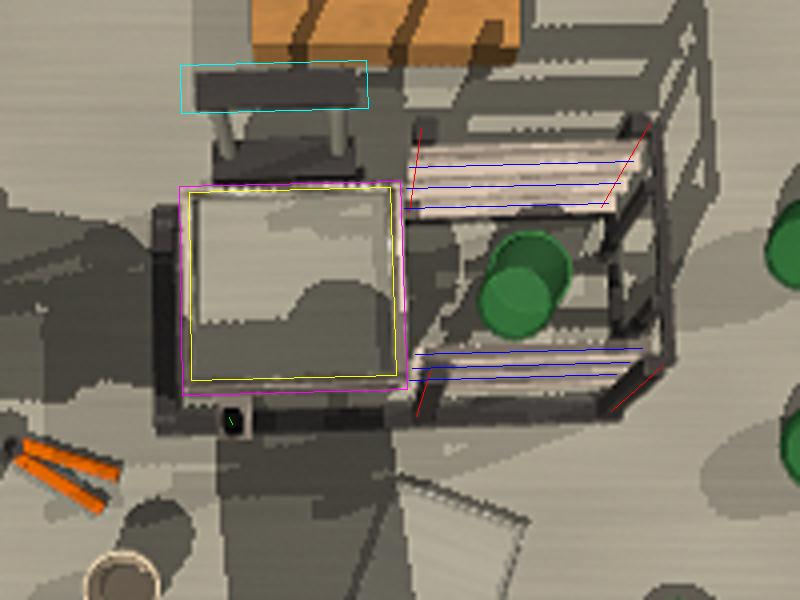

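View pics/ov_side.png

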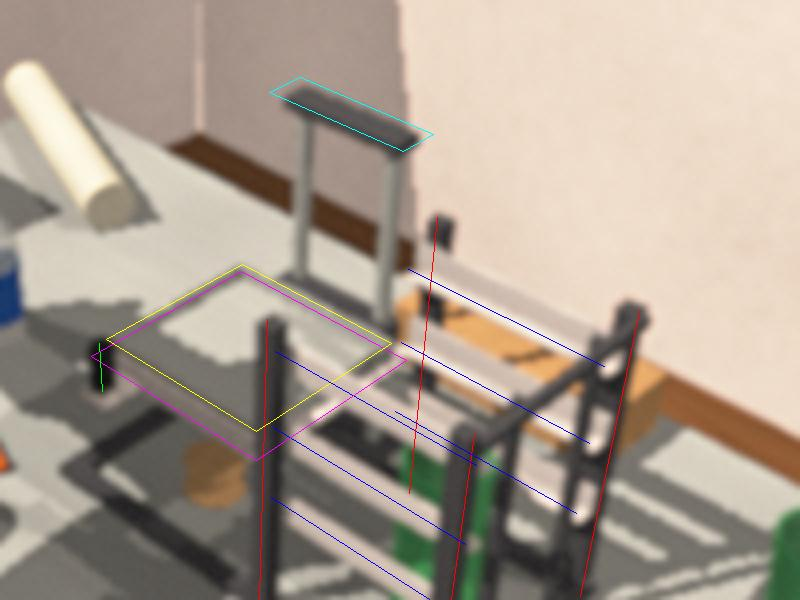

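```bash
python3 - <<'E'
import re
s=open("fit.py").read()
s=s.replace("(S,zs(217,458),-101.5,-9.5,0,0),(S,zs(360,560),-101.5,-198.5,0,0),\n","")
s=s.replace("[x,y,z+k*p[3]]","[x,(p[4] if y<-150 else y),z+k*p[3]]").replace("[560,80,0,80]","[560,80,0,80,-198]").replace("[sx,y,0],[sx,y,300]","[sx,y if y>-50 else p[4],0],[sx,y if y>-50 else p[4],300]")
open("fit.py","w").write(s)
E
python3 fit.py
```

```text
[ 5.96357028e+02 -4.21481565e+00  3.65113885e-02  1.56244349e+02
 -1.89260899e+02]
[[-0.1 -0.4]
 [-0.4 -0.5]
 [ 0.  -1.1]
 [-0.2 -0.4]
 [ 0.2  0.6]
 [ 1.8 -0.1]
 [-0.1 -0. ]
 [ 0.5 -0. ]]
```

View pics/ov_top.png

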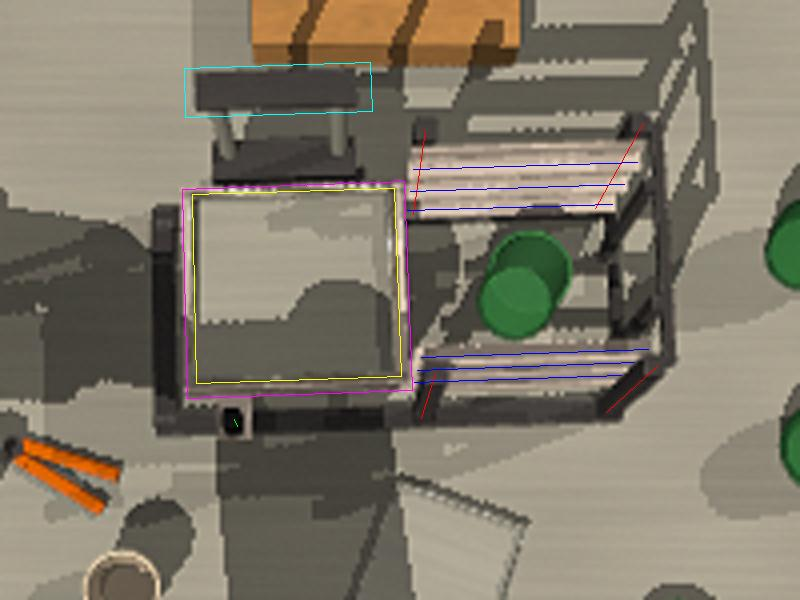

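View pics/ov_side.png

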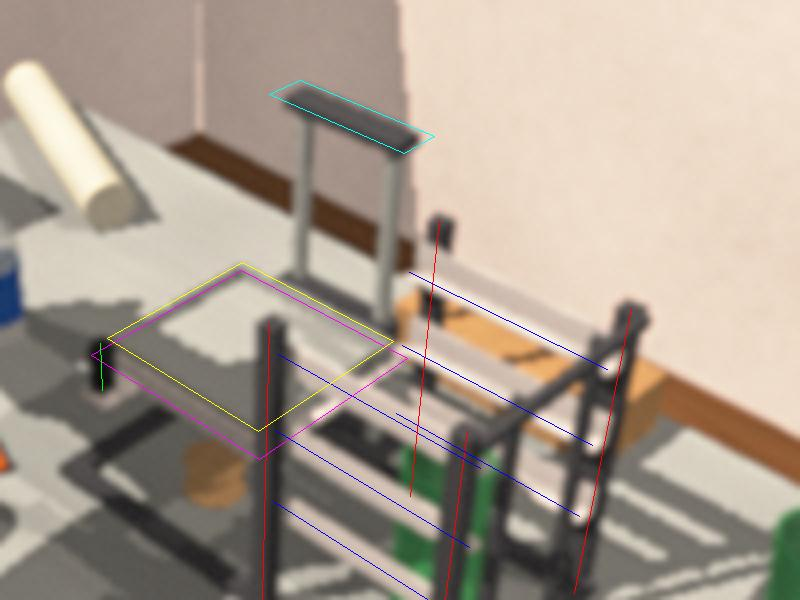

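```bash
cat > h.py <<'E'
import numpy as np
from cell import *
from fit import w
from scipy.spatial.transform import Rotation as Ro
def go(rp,p=None,yawoff=np.pi):
    """rack-frame TCP target rp (rack mm) -> tool delta"""
    p=np.load("p.npy") if p is None else p
    s=state();X=w(p,rp)[0];R=Ro.from_euler("xyz",s["tcp_rot"]);G=Ro.from_euler("xyz",[np.pi,0,p[2]+yawoff])
    c,sn=np.cos(p[2]),np.sin(p[2]);d=s["eef_pos"]-[p[0],p[1],0];cur=[c*d[0]+sn*d[1],-sn*d[0]+c*d[1],d[2]]
    print("t",round(s["t"],2),"rack tcp",np.round(cur,1),"target world",np.round(X,1),"tool delta mm",np.round(R.inv().apply(X-s["eef_pos"]),1),"final-frame delta",np.round(G.inv().apply(X-s["eef_pos"]),1),"rot",np.round((R.inv()*G).as_rotvec(),3),"F",np.round(s["ft_force"],1),"op",round(s["opening"],3),"j",np.round(s["joints"],2))
E
python3 -c "
from h import *
go([-122,160,280])"
```

```text
t 0.15 rack tcp [-316.   584.7  228.2] target world [468.6 151.2 280. ] tool delta mm [-363.7 -292.9  -51.6] final-frame delta [-194.  -424.7  -51.8] rot [-0.001 -0.    -0.464] F [-0.8  0.9  0.5] op 1.003 j [ 1.04  0.49  1.56  0.    1.09 -0.11]
```

play_rows(
  moves=[
    [0,0,-0.026,0,0,-0.116,100],
    [0,0,-0.026,0,0,-0.116,100],
    [0,0,0,0,0,-0.116,100],
    [0,0,0,0,0,-0.116,100],
  ],
)

```text
t: 0.55
eef_pos: [259.0, 568.1, 280.6]
tcp_rot: [-3.138, -0.002, -3.09]
ft_force: [0.3, -0.2, 0.6]
opening: 0.997
```

play_rows(
  moves=[
    [-0.019,-0.042,0,0,0,0,100],
    [-0.019,-0.042,0,0,0,0,100],
    [-0.019,-0.042,0,0,0,0,100],
    [-0.019,-0.042,0,0,0,0,100],
    [-0.019,-0.042,0,0,0,0,100],
    [-0.019,-0.042,0,0,0,0,100],
    [-0.019,-0.042,0,0,0,0,100],
    [-0.019,-0.042,0,0,0,0,100],
  ],
)

```text
t: 1.35
eef_pos: [432.1, 233.5, 279.7]
tcp_rot: [-3.138, -0.003, -3.077]
ft_force: [0.9, 1.3, 0.0]
opening: 1.0
```

```bash
python3 -c "
from h import *
import cv2,pickle
go([-122,160,280])
d=read_camera('wrist');pickle.dump(d,open('wrist1.pkl','wb'));cv2.imwrite('pics/wrist1.png',d['img'][:,:,::-1])"
```

```text
t 1.35 rack tcp [-155.5  243.6  279.7] target world [468.6 151.2 280. ] tool delta mm [-31.1 -84.5  -0.1] final-frame delta [-33.5 -83.6  -0.3] rot [-0.004 -0.003  0.028] F [0.9 1.3 0. ] op 1.0 j [ 0.36  0.25  1.8  -0.    1.09 -1.27]
```

View pics/wrist1.png

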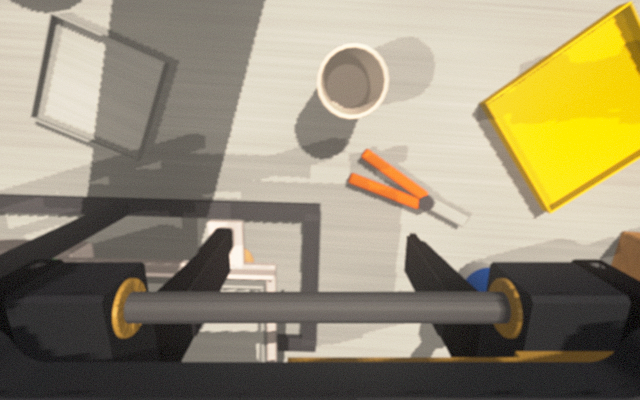

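The wrist camera looks back towards the robot. It shows the cup (352,80), the pruner (390,190) and the lift foot (300,210). I'll turn half a turn so that it looks over the deck and rack.

play_rows(
  moves=[
    [0,0,0,0,0,0.144,100],
    [0,0,0,0,0,0.144,100],
    [0,0,0,0,0,0.144,100],
    [0,0,0,0,0,0.144,100],
    [0,0,0,0,0,0.144,100],
    [0,0,0,0,0,0.144,100],
    [0,0,0,0,0,0.144,100],
    [0,0,0,0,0,0.144,100],
  ],
)

```text
t: 2.2
eef_pos: [435.9, 224.7, 278.6]
tcp_rot: [-3.134, 0.004, 2.005]
ft_force: [-0.5, 0.5, -0.1]
opening: 0.998
```

play_rows(
  moves=[
    [0,0,0,0,0,0.144,100],
    [0,0,0,0,0,0.144,100],
    [0,0,0,0,0,0.144,100],
    [0,0,0,0,0,0.144,100],
    [0,0,0,0,0,0.144,100],
    [0,0,0,0,0,0.144,100],
    [0,0,0,0,0,0.144,100],
    [0,0,0,0,0,0.144,100],
  ],
)

```text
t: 3.0
eef_pos: [434.9, 224.9, 277.4]
tcp_rot: [-3.141, 0.011, 0.805]
ft_force: [-0.6, 0.5, -0.0]
opening: 1.0
```

play_rows(
  moves=[
    [0,0,0,0,0,0.144,100],
    [0,0,0,0,0,0.144,100],
    [0,0,0,0,0,0.144,100],
    [0,0,0,0,0,0.144,100],
    [0,0,0,0,0,0.144,100],
    [0,0,0,0,0,0.144,100],
  ],
)

```text
t: 3.6
eef_pos: [434.1, 225.1, 276.5]
tcp_rot: [3.132, 0.009, -0.095]
ft_force: [-0.4, -0.1, -0.2]
opening: 1.001
```

```bash
python3 -c "
from h import *
import cv2,pickle
go([-122,160,280],yawoff=0)
d=read_camera('wrist');pickle.dump(d,open('wrist2.pkl','wb'));cv2.imwrite('pics/wrist2.png',d['img'][:,:,::-1])"
```

```text
t 3.6 rack tcp [-153.8  235.   276.5] target world [468.6 151.2 280. ] tool delta mm [41.3 70.3 -3.2] final-frame delta [31.8 75.  -3.5] rot [ 0.009  0.01  -0.132] F [-0.4 -0.1 -0.2] op 1.001 j [ 0.35  0.25  1.81 -0.01  1.09  2.01]
```

View pics/wrist2.png

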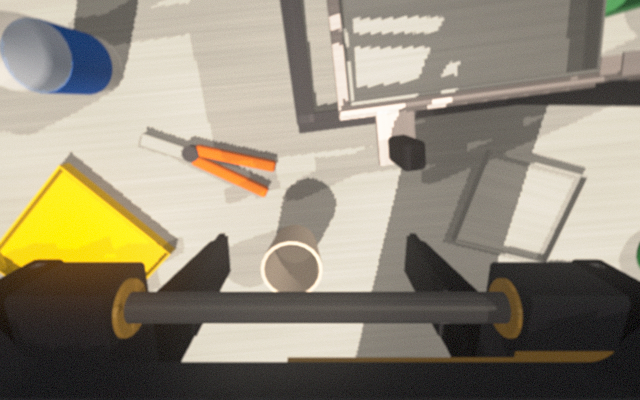

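The handle top is at about (405,150), the deck's near-left corner at about (342,110), and the tray is above. I'll enlarge it to refine the fit.

```bash
python3 -c "
import cv2
a=cv2.imread('pics/wrist2.png')[0:180,280:640];cv2.imwrite('pics/wrist2z.png',cv2.resize(a,None,fx=2.2,fy=2.2,interpolation=cv2.INTER_CUBIC))
a=cv2.imread('pics/wrist2.png')[85:185,320:460];cv2.imwrite('pics/wrist2zz.png',cv2.resize(a,None,fx=5,fy=5,interpolation=cv2.INTER_CUBIC))"
```

```text
(no output)
```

View pics/wrist2z.png

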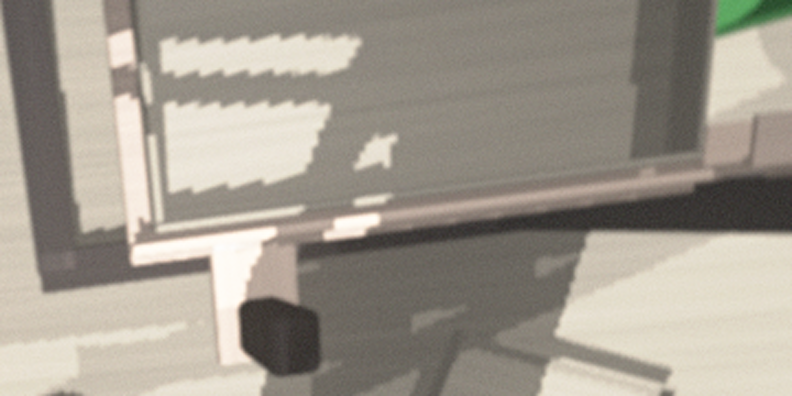

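View pics/wrist2zz.png

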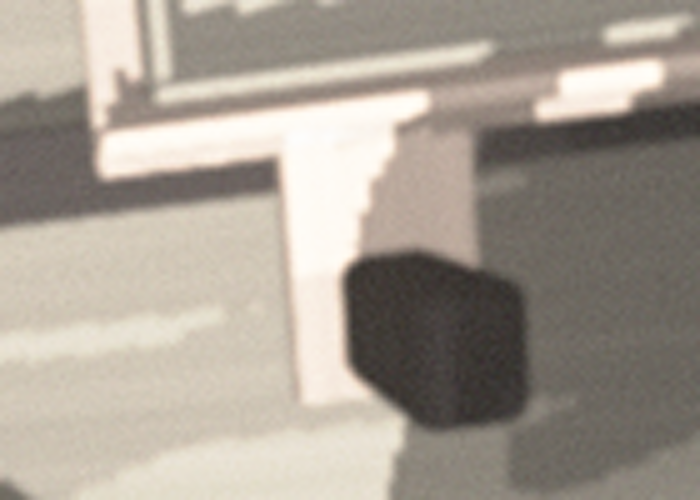

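```bash
cat > ovw.py <<'E'
import sys,pickle,cv2,numpy as np
from fit import proj,w
def ov(pk,out,p,o,sz,f,ty=104):
    d=pickle.load(open(pk,"rb"))
    im=cv2.resize(d["img"][o[1]:o[1]+sz[1],o[0]:o[0]+sz[0],::-1],None,fx=f,fy=f,interpolation=cv2.INTER_CUBIC).copy()
    def L(a,b,c):
        q=proj(d,w(p,[a,b]));q=((q+.5-o)*f-.5)
        if abs(q).max()<4000: cv2.line(im,tuple(map(int,q[0])),tuple(map(int,q[1])),c,1)
    def box(x0,x1,y0,y1,z,c):
        q=[[x0,y0,z],[x1,y0,z],[x1,y1,z],[x0,y1,z]]
        for i in range(4):L(q[i],q[(i+1)%4],c)
    z=p[3]
    box(-95,95,4,204,z,(255,0,255));box(-85,85,ty-90,ty+90,z+18,(0,255,255));box(-132,-112,152,168,z+50,(0,255,0));box(-132,-112,152,168,z,(0,128,0))
    for x in(-91.5,-87.5):L([x,4,z+12],[x,204,z+12],(255,0,0))
    for zz in(105,180,255):
        for a in(-88.5,-72.5,72.5,88.5):L([a,0,zz],[a,-190,zz],(0,0,255) if zz==180 else (255,128,0))
    cv2.imwrite(out,im)
if __name__=="__main__":
    p=np.load("p.npy");print(p)
    ov("wrist2.pkl","pics/ovw2.png",p,[280,0],[360,200],2.2)
E
python3 ovw.py
```

```text
[ 5.96357028e+02 -4.21481565e+00  3.65113885e-02  1.56244349e+02
 -1.89260899e+02]
```

View pics/ovw2.png

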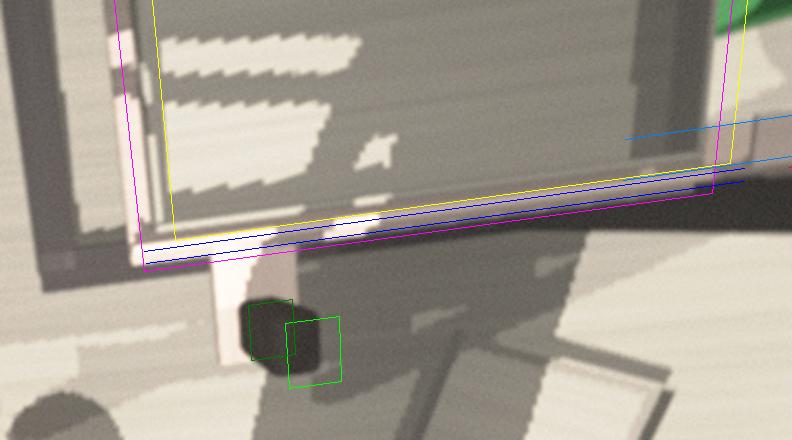

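```bash
python3 - <<'E'
s=open("fit.py").read()
s=s.replace("    def f(p,full","    W=pickle.load(open('wrist2.pkl','rb'));zw=lambda u,v:((u+.5)/2.2-.5+280,(v+.5)/2.2-.5)\n    C+=[(W,zw(318,372),-132,152,50,1),(W,zw(319,312),-112,152,50,1),(W,zw(241,301),-112,168,0,1),(W,zw(133,263),-95,204,-4,1)]\n    def f(p,full")
open("fit.py","w").write(s)
E
python3 fit.py; python3 ovw.py
```

```text
[ 5.96480016e+02 -2.21065534e+00  2.79615639e-02  1.47197484e+02
 -1.91724620e+02]
[[-0.8 -0.9]
 [-0.8 -0.3]
 [ 0.2 -0.7]
 [-0.4 -0.6]
 [-0.1  0.6]
 [ 2.2  0.3]
 [-0.3  1.6]
 [-0.2 -0.1]
 [ 1.7  0.3]
 [ 0.2 -1.3]
 [-2.9 -0.4]
 [-0.   1.1]]
[ 5.96480016e+02 -2.21065534e+00  2.79615639e-02  1.47197484e+02
 -1.91724620e+02]
```

View pics/ovw2.png

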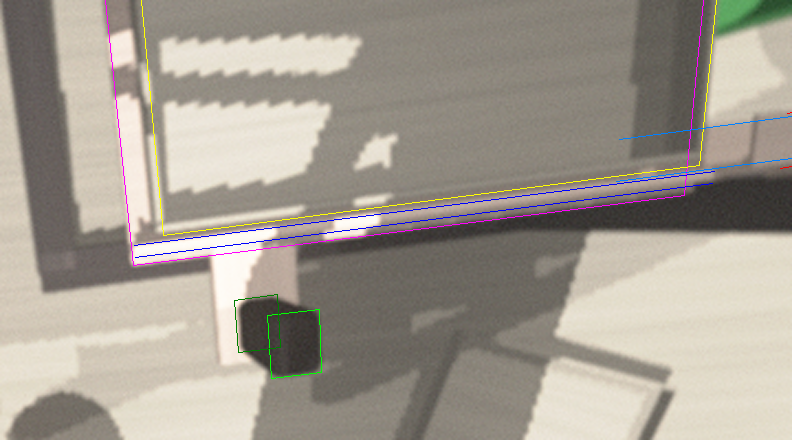

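View pics/ov_side.png

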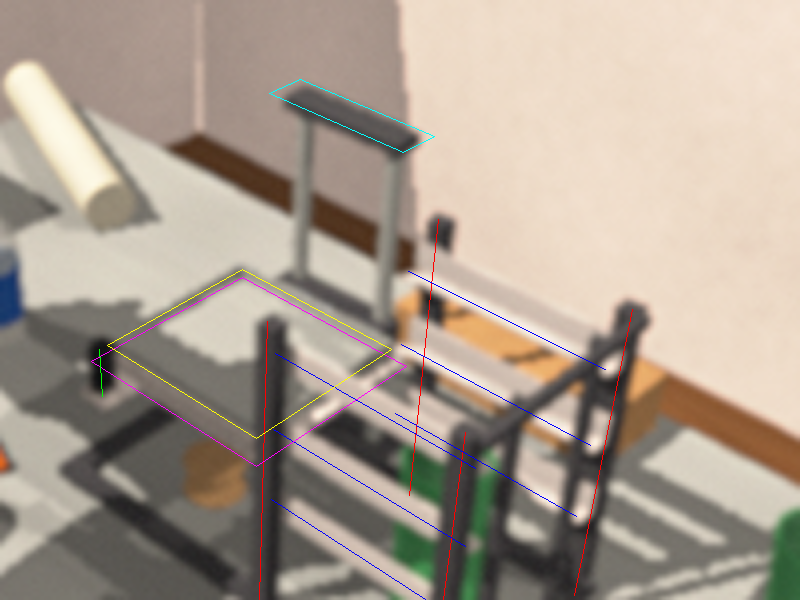

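View pics/ov_top.png

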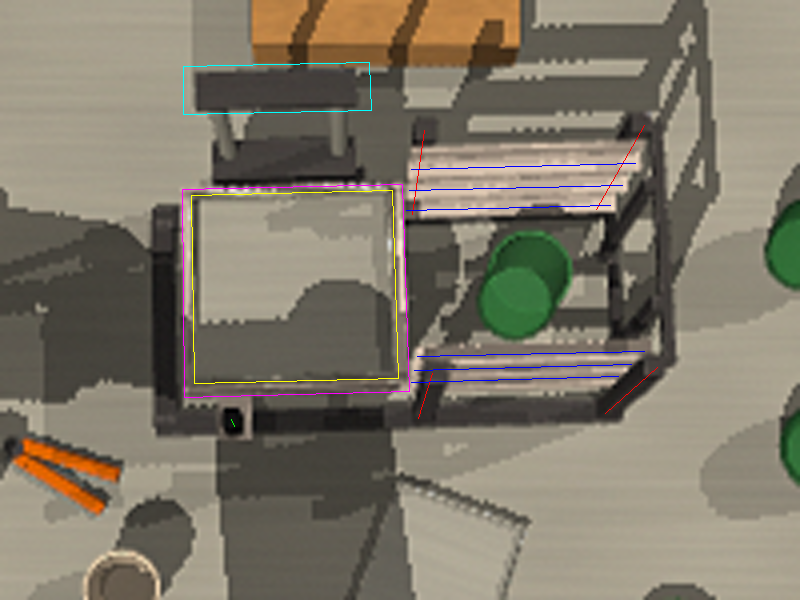

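```bash
sed -i 's/yawoff=np.pi/yawoff=0/' h.py; python3 -c "
from h import *
go([-122,160,180])"
```

```text
t 3.65 rack tcp [-156.   231.7  276.5] target world [470.1 154.3 180. ] tool delta mm [44.  65.7 96.8] final-frame delta [34.  71.7 96.5] rot [ 0.009  0.01  -0.132] F [ 0.5 -0.2  0.2] op 1.002 j [ 0.35  0.25  1.81 -0.01  1.09  2.02]
```

play_rows(
  moves=[
    [0,0,0,0.009,0.01,-0.132,100],
    [0.017,0.035,0,0,0,0,100],
    [0.017,0.036,0,0,0,0,100],
  ],
)

```text
t: 3.95
eef_pos: [469.7, 156.7, 276.3]
tcp_rot: [-3.141, -0.0, 0.047]
ft_force: [0.3, 0.3, -0.7]
opening: 0.998
```

```bash
python3 -c "
from h import *
go([-122,160,180])
import cv2,pickle
for n in ('wrist','side'):
  d=read_camera(n);pickle.dump(d,open(n+'3.pkl','wb'));cv2.imwrite('pics/%s3.png'%n,d['img'][:,:,::-1])
from ovw import ov
ov('wrist3.pkl','pics/ovw3.png',np.load('p.npy'),[160,0],[420,260],1.9)"
```

```text
t 3.95 rack tcp [-122.3  162.4  276.3] target world [470.1 154.3 180. ] tool delta mm [ 0.3  2.5 96.3] final-frame delta [ 0.3  2.4 96.3] rot [-0.001 -0.     0.019] F [ 0.3  0.3 -0.7] op 0.998 j [0.19 0.25 1.8  0.   1.08 1.71]
```

View pics/ovw3.png

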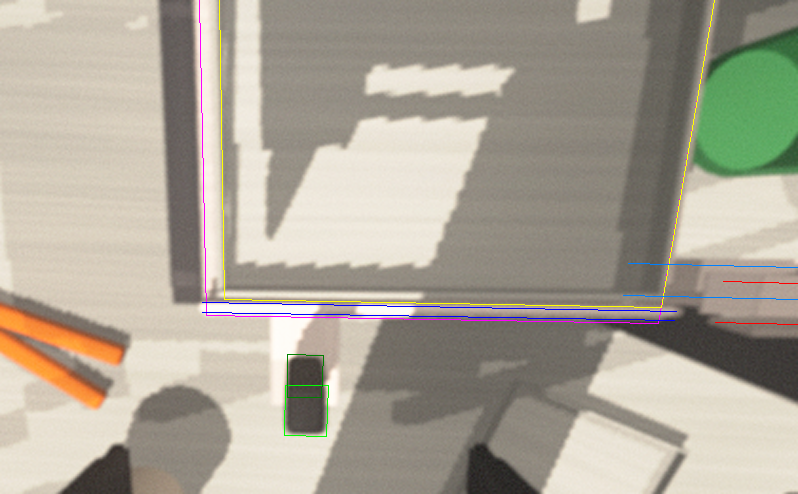

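The model lines now lie on the handle (305,400 in the overlay) and the deck edges. I'll descend and grip.

play_rows(
  moves=[
    [0,0.002,0.03,0,0,0.019,100],
    [0,0,0.034,0,0,0,100],
    [0,0,0.033,0,0,0,100],
    [0,0,0,0,0,0,0],
    [0,0,0,0,0,0,0],
    [0,0,0,0,0,0,0],
    [0,0,0,0,0,0,0],
    [0,0,0,0,0,0,0],
  ],
)

```text
t: 4.85
eef_pos: [472.6, 153.8, 181.4]
tcp_rot: [-3.14, -0.007, 0.034]
ft_force: [0.3, -0.1, 0.5]
opening: 0.634
```

```bash
python3 -c "
from h import *
go([-122,160,180])
import cv2,pickle
for n in ('wrist','side'):
  d=read_camera(n);pickle.dump(d,open(n+'4.pkl','wb'));cv2.imwrite('pics/%s4.png'%n,d['img'][:,:,::-1])
a=cv2.imread('pics/side4.png')[110:260,270:470];cv2.imwrite('pics/side4z.png',cv2.resize(a,None,fx=4,fy=4,interpolation=cv2.INTER_CUBIC))"
```

```text
t 4.85 rack tcp [-119.5  159.4  181.4] target world [470.1 154.3 180. ] tool delta mm [-2.6 -0.6  1.4] final-frame delta [-2.5 -0.6  1.4] rot [-0.002 -0.007  0.006] F [ 0.3 -0.1  0.5] op 0.634 j [0.18 0.37 1.93 0.   0.84 1.72]
```

View pics/side4z.png

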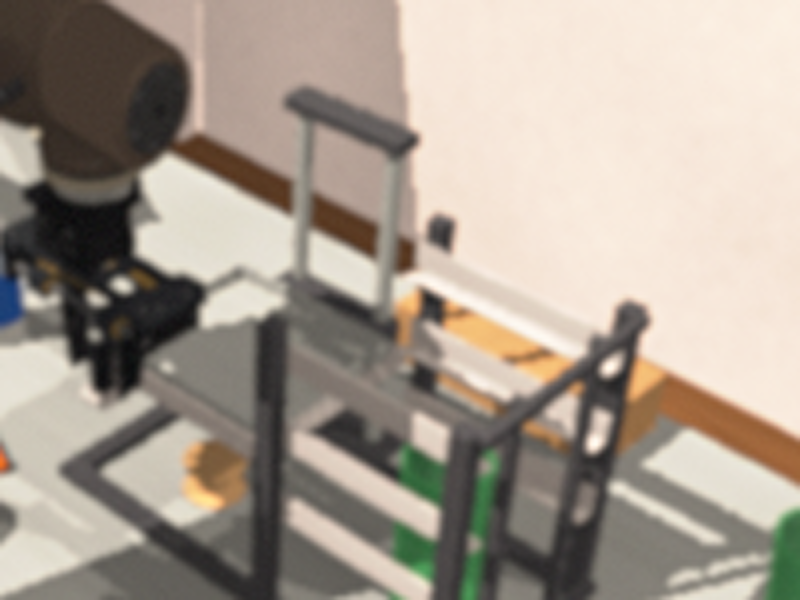

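View pics/wrist4.png

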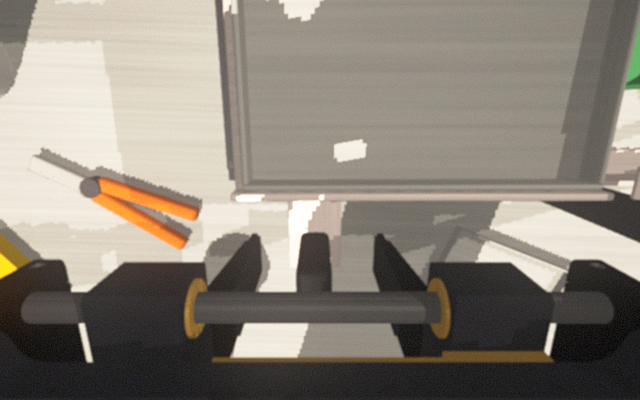

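The handle sits between the fingers and they are still closing, so I'll wait on them.

play_rows(
  moves=[
    [0,0,0,0,0,0,0],
    [0,0,0,0,0,0,0],
    [0,0,0,0,0,0,0],
    [0,0,0,0,0,0,0],
    [0,0,0,0,0,0,0],
    [0,0,0,0,0,0,0],
    [0,0,0,0,0,0,0],
    [0,0,0,0,0,0,0],
  ],
)

```text
t: 5.75
eef_pos: [472.6, 155.3, 181.8]
tcp_rot: [-3.138, -0.008, 0.034]
ft_force: [0.3, 1.6, 1.0]
opening: 0.166
```

play_rows(
  moves=[
    [0,0,-0.008,0,0,0,0],
    [0,0,-0.01,0,0,0,0],
    [0,0,-0.01,0,0,0,0],
    [0,0,-0.01,0,0,0,0],
    [0,0,-0.003,0,0,0,0],
    [0,0,0,0,0,0,0],
  ],
)

```text
t: 6.35
eef_pos: [472.6, 155.3, 220.1]
tcp_rot: [-3.137, -0.005, 0.034]
ft_force: [-1.1, 1.8, 0.8]
opening: 0.163
```

```bash
python3 -c "
from h import *
go([-122,160,280])
import cv2,pickle
for n in ('wrist','side'):
  d=read_camera(n);pickle.dump(d,open(n+'5.pkl','wb'));cv2.imwrite('pics/%s5.png'%n,d['img'][:,:,::-1])
p=np.load('p.npy')
from ovw import ov
for z in (180,188,196):
  p[3]=z;ov('wrist5.pkl','pics/ovw5_%d.png'%z,p,[220,0],[420,260],1.9)
p[3]=188;ov('side5.pkl','pics/ovs5.png',p,[270,110],[200,150],4)"
```

```text
t 6.35 rack tcp [-119.4  160.9  220.1] target world [470.1 154.3 280. ] tool delta mm [ -2.3   0.7 -59.9] final-frame delta [ -2.6   0.9 -59.9] rot [-0.004 -0.005  0.006] F [-1.1  1.8  0.8] op 0.163 j [0.18 0.32 1.88 0.   0.94 1.72]
```

View pics/ovw5_188.png

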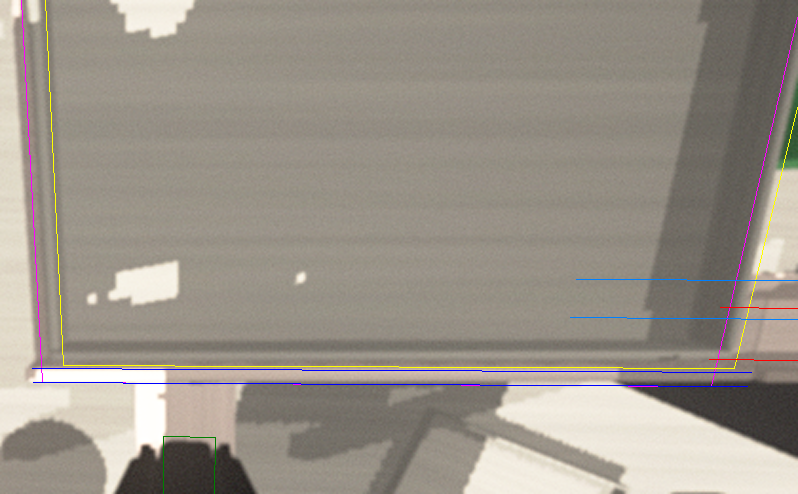

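View pics/ovs5.png

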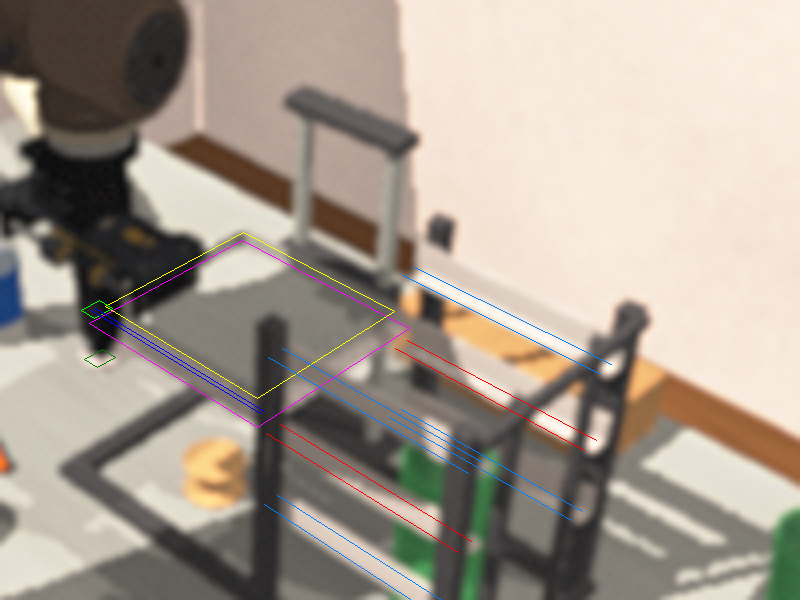

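The deck is now somewhat above the middle rails. For an exact height I'll release and press the handle top down with shut fingertips: tip z = 233 (183+50), so TCP z = 247.

play_rows(
  moves=[
    [0,0,0,0,0,0,60],
    [0,0,0,0,0,0,60],
    [0,0,0,0,0,0,60],
    [0,0,0,0,0,0,60],
    [0,0,-0.03,0,0,0,60],
    [0,0,-0.03,0,0,0,0],
    [-0.002,0,-0.003,0,0,0,0],
    [0,0,0,0,0,0,0],
  ],
)

```text
t: 7.25
eef_pos: [469.6, 154.4, 284.2]
tcp_rot: [-3.137, -0.002, 0.032]
ft_force: [-0.3, 0.1, 0.0]
opening: 0.39
```

play_rows(
  moves=[
    [0,0,0,0,0,0,0],
    [0,0,0,0,0,0,0],
    [0,0,0,0,0,0,0],
    [0,0,0,0,0,0,0],
    [0,0,0,0,0,0,0],
  ],
)

```text
t: 7.75
eef_pos: [468.8, 154.2, 281.1]
tcp_rot: [-3.138, 0.003, 0.032]
ft_force: [0.5, 0.2, -0.4]
opening: 0.015
```

```bash
python3 -c "
from h import *
go([-122,160,247])
import cv2,pickle
for n in ('wrist','side'):
  d=read_camera(n);pickle.dump(d,open(n+'6.pkl','wb'));cv2.imwrite('pics/%s6.png'%n,d['img'][:,:,::-1])
p=np.load('p.npy')
from ovw import ov
p[3]=190;ov('wrist6.pkl','pics/ovw6.png',p,[220,0],[420,260],1.9)"
```

```text
t 7.75 rack tcp [-123.2  160.   281.1] target world [470.1 154.3 247. ] tool delta mm [ 1.3  0.1 34.1] final-frame delta [ 1.2 -0.  34.1] rot [-0.004  0.003  0.004] F [ 0.5  0.2 -0.4] op 0.015 j [0.18 0.25 1.8  0.   1.1  1.72]
```

View pics/ovw6.png

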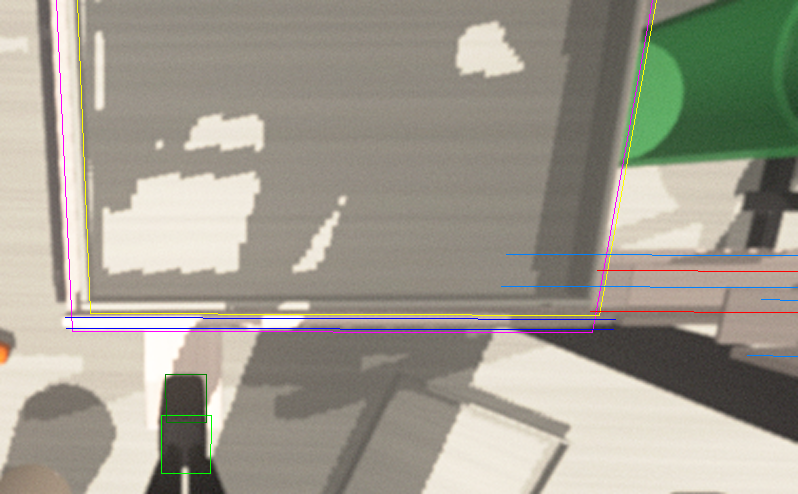

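play_rows(
  moves=[
    [0.001,0,0.01,0,0,0,0],
    [0,0,0.01,0,0,0,0],
    [0,0,0.004,0,0,0,0],
    [0,0,0,0,0,0,0],
  ],
)

```text
t: 8.25
eef_pos: [469.9, 154.4, 255.0]
tcp_rot: [-3.138, 0.002, 0.032]
ft_force: [-0.3, 0.8, 5.1]
opening: 0.005
```

play_rows(
  moves=[
    [0,0,0.002,0,0,0,0],
    [0,0,0.002,0,0,0,0],
  ],
)

```text
t: 8.45
eef_pos: [469.9, 154.4, 251.3]
tcp_rot: [-3.138, 0.002, 0.032]
ft_force: [-1.4, -0.9, 5.0]
opening: 0.007
```

play_rows(
  moves=[
    [0,0,0.002,0,0,0,0],
  ],
)

```text
t: 8.55
eef_pos: [469.9, 154.4, 249.5]
tcp_rot: [-3.138, 0.002, 0.032]
ft_force: [-1.3, -0.6, 5.1]
opening: 0.009
```

Contact is steady at about 5 N, so the deck is moving at z of about 185.5. I need 2.5 mm more.

play_rows(
  moves=[
    [0,0,0.0025,0,0,0,0],
    [0,0,0,0,0,0,0],
  ],
)

```text
t: 8.75
eef_pos: [469.9, 154.4, 246.9]
tcp_rot: [-3.138, 0.001, 0.032]
ft_force: [-0.3, -0.8, 0.2]
opening: 0.007
```

play_rows(
  moves=[
    [0,0,-0.02,0,0,0,0],
    [0,0,-0.02,0,0,0,0],
  ],
)

```text
t: 8.95
eef_pos: [469.1, 154.1, 285.3]
tcp_rot: [-3.139, 0.007, 0.032]
ft_force: [-0.0, -0.9, -0.8]
opening: 0.006
```

```bash
python3 -c "
from h import *
go([0,225,290])
import cv2,pickle
for n in ('wrist','side'):
  d=read_camera(n);pickle.dump(d,open(n+'7.pkl','wb'));cv2.imwrite('pics/%s7.png'%n,d['img'][:,:,::-1])
p=np.load('p.npy')
from ovw import ov
p[3]=183;ov('wrist7.pkl','pics/ovw7.png',p,[220,0],[420,260],1.9)
a=cv2.imread('pics/side7.png')[160:240,320:420];cv2.imwrite('pics/side7z.png',cv2.resize(a,None,fx=7,fy=7,interpolation=cv2.INTER_CUBIC))"
```

```text
t 8.95 rack tcp [-123.   159.8  285.3] target world [590.2 222.7 290. ] tool delta mm [123.2 -64.8  -5.4] final-frame delta [123.  -65.2  -4.7] rot [-0.003  0.007  0.004] F [-0.  -0.9 -0.8] op 0.006 j [0.18 0.25 1.79 0.   1.11 1.72]
```

View pics/ovw7.png

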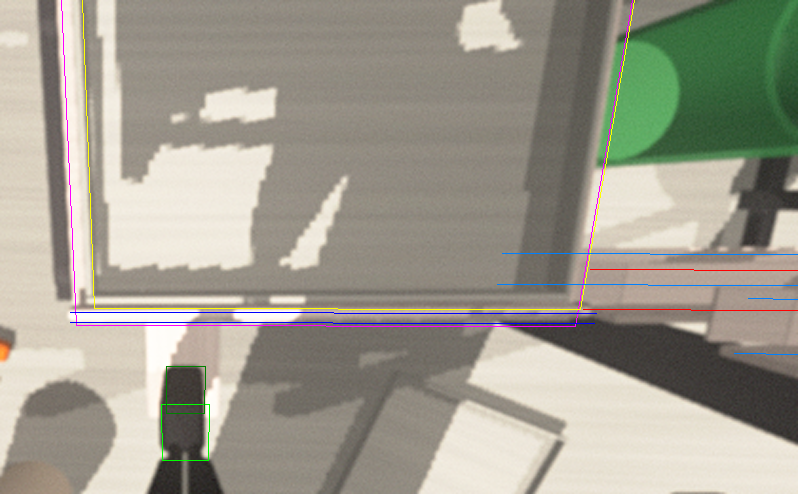

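View pics/side7z.png

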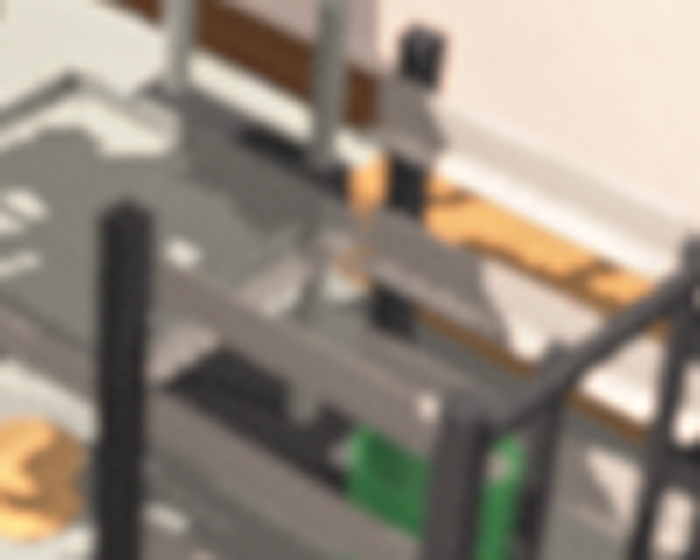

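The deck guide runs into the middle rail web without a step (side crop, about 325,230). Next I move behind the tray's trailing rim.

play_rows(
  moves=[
    [0.03,-0.02,0,-0.003,0.007,0.004,0],
    [0.03,-0.02,0,0,0,0,0],
    [0.03,-0.02,0,0,0,0,0],
    [0.033,-0.015,0,0,0,0,0],
    [0,0,0,0,0,0,0],
  ],
)

```text
t: 9.55
eef_pos: [593.9, 235.2, 282.7]
tcp_rot: [-3.141, -0.003, 0.026]
ft_force: [-0.6, 0.6, -0.4]
opening: 0.01
```

```bash
python3 -c "
from h import *
go([0,235,203])
import cv2,pickle
for n in ('wrist','side'):
  d=read_camera(n);pickle.dump(d,open(n+'8.pkl','wb'));cv2.imwrite('pics/%s8.png'%n,d['img'][:,:,::-1])
p=np.load('p.npy')
from ovw import ov
p[3]=183;ov('wrist8.pkl','pics/ovw8.png',p,[220,0],[420,260],1.9)"
```

```text
t 9.55 rack tcp [  4.  237.4 282.7] target world [589.9 232.7 203. ] tool delta mm [-4.3  2.4 79.7] final-frame delta [-4.   2.4 79.7] rot [-0.    -0.003 -0.002] F [-0.6  0.6 -0.4] op 0.01 j [ 0.27  0.46  1.45 -0.    1.22  1.82]
```

View pics/ovw8.png

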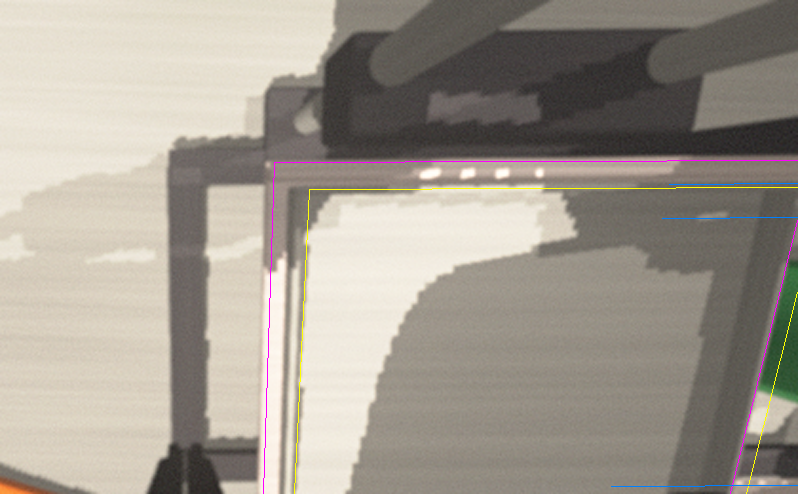

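The tray's trailing rim is at rack y of about 197–200. The fingertips (185,470) are clear of the deck end, so I'll descend.

play_rows(
  moves=[
    [-0.004,0,0.025,0,0,0,0],
    [0,0,0.027,0,0,0,0],
    [0,0,0.026,0,0,0,0],
    [0,0,0,0,0,0,0],
  ],
)

```text
t: 10.05
eef_pos: [583.8, 231.9, 202.8]
tcp_rot: [3.141, -0.002, 0.025]
ft_force: [0.3, 0.1, 0.5]
opening: 0.008
```

```bash
python3 -c "
from h import *
go([0,212,203])
import cv2
for n in ('wrist','side'):
  d=read_camera(n);cv2.imwrite('pics/%s9.png'%n,d['img'][:,:,::-1])
a=d['img'][110:260,230:430,::-1];cv2.imwrite('pics/side9z.png',cv2.resize(a,None,fx=4,fy=4,interpolation=cv2.INTER_CUBIC))"
```

```text
t 10.05 rack tcp [ -6.1 234.4 202.8] target world [590.6 209.7 203. ] tool delta mm [ 6.1 22.4 -0.2] final-frame delta [ 6.1 22.4 -0.2] rot [ 0.    -0.002 -0.003] F [0.3 0.1 0.5] op 0.008 j [ 0.27  0.52  1.58 -0.    1.04  1.82]
```

View pics/wrist9.png

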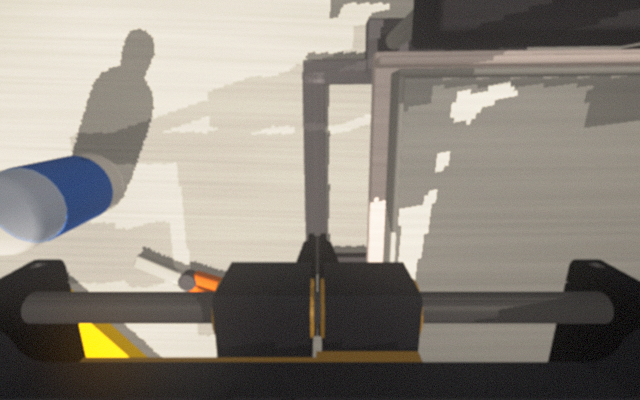

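View pics/side9z.png

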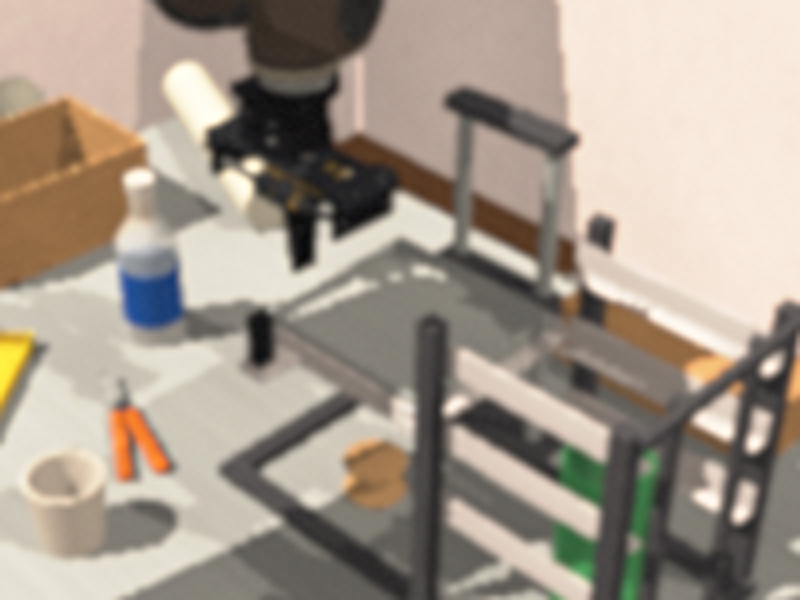

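play_rows(
  moves=[
    [0.006,0.01,0,0,0,0,0],
    [0,0.01,0,0,0,0,0],
    [0,0.01,0,0,0,0,0],
    [0,0.01,0,0,0,0,0],
    [0,0.01,0,0,0,0,0],
    [0,0.01,0,0,0,0,0],
    [0,0.01,0,0,0,0,0],
  ],
)

```text
t: 10.85
eef_pos: [594.8, 157.4, 211.4]
tcp_rot: [-3.138, -0.014, 0.026]
ft_force: [0.0, 1.9, -1.5]
opening: 0.008
```

```bash
python3 -c "
from h import *
go([0,2,203])
import cv2
for n in ('wrist','side'):
  d=read_camera(n);cv2.imwrite('pics/%s10.png'%n,d['img'][:,:,::-1])
a=d['img'][110:260,270:470,::-1];cv2.imwrite('pics/side10z.png',cv2.resize(a,None,fx=4,fy=4,interpolation=cv2.INTER_CUBIC))"
```

```text
t 10.85 rack tcp [  2.8 159.6 211.4] target world [ 5.964e+02 -2.000e-01  2.030e+02] tool delta mm [ -2.5 157.7   7.8] final-frame delta [ -2.8 157.6   8.4] rot [-0.003 -0.014 -0.002] F [ 0.   1.9 -1.5] op 0.008 j [0.15 0.49 1.61 0.   1.02 1.69]
```

View pics/side10z.png

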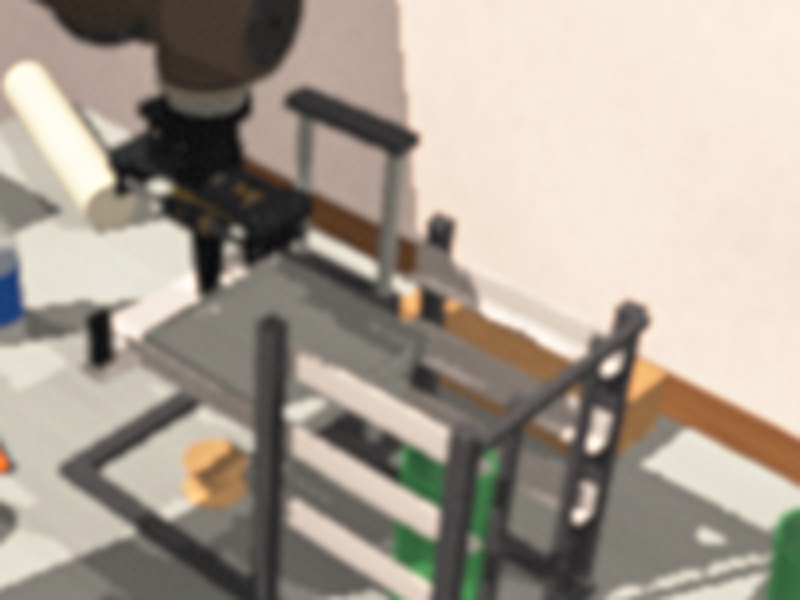

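View pics/wrist10.png

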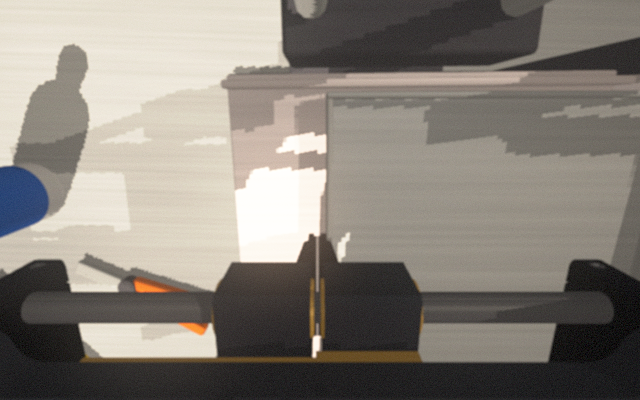

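The push works: the tray has moved about 50 mm and its rim is now at wrist column 325. But the tool drifted up 8 mm, so I'll back off slightly, correct that and carry on with a bias.

play_rows(
  moves=[
    [-0.002,-0.004,0.008,-0.003,-0.014,-0.002,0],
    [0,0.003,0.001,0,0,0,0],
    [0,0,0,0,0,0,0],
  ],
)

```text
t: 11.25
eef_pos: [592.9, 157.8, 201.5]
tcp_rot: [3.141, 0.002, 0.027]
ft_force: [0.1, -0.1, -0.3]
opening: 0.006
```

play_rows(
  moves=[
    [0,0.01,0.001,0,-0.001,0,0],
    [0,0.01,0.001,0,-0.002,0,0],
    [0,0.01,0.001,0,-0.002,0,0],
    [0,0.01,0.001,0,-0.002,0,0],
  ],
)

```text
t: 11.65
eef_pos: [595.1, 121.9, 199.4]
tcp_rot: [-3.137, 0.004, 0.03]
ft_force: [-1.2, 6.2, 4.1]
opening: 0.005
```

```bash
python3 -c "
from h import *
go([0,2,203])"
```

```text
t 11.65 rack tcp [  2.1 124.1 199.4] target world [ 5.964e+02 -2.000e-01  2.030e+02] tool delta mm [ -2.3 122.   -4.2] final-frame delta [ -2.1 122.1  -3.6] rot [-0.005  0.004  0.002] F [-1.2  6.2  4.1] op 0.005 j [0.09 0.5  1.64 0.01 1.01 1.63]
```

play_rows(
  moves=[
    [-0.001,-0.002,-0.005,-0.004,0.002,0,0],
    [0,0,0,0,0,0,0],
  ],
)

```text
t: 11.85
eef_pos: [594.1, 123.5, 204.9]
tcp_rot: [-3.141, 0.001, 0.03]
ft_force: [-0.6, -0.0, 0.3]
opening: 0.001
```

```bash
python3 -c "
from h import *
go([0,2,204])
import cv2
for n in ('wrist','side'):
  d=read_camera(n);cv2.imwrite('pics/%s11.png'%n,d['img'][:,:,::-1])
a=d['img'][160:240,320:420,::-1];cv2.imwrite('pics/side11z.png',cv2.resize(a,None,fx=7,fy=7,interpolation=cv2.INTER_CUBIC))"
```

```text
t 11.85 rack tcp [  1.1 125.8 204.9] target world [ 5.964e+02 -2.000e-01  2.040e+02] tool delta mm [ -1.4 123.8   0.9] final-frame delta [ -1.1 123.8   0.9] rot [-0.     0.001  0.002] F [-0.6 -0.   0.3] op 0.001 j [0.1  0.49 1.63 0.   1.02 1.64]
```

View pics/side11z.png

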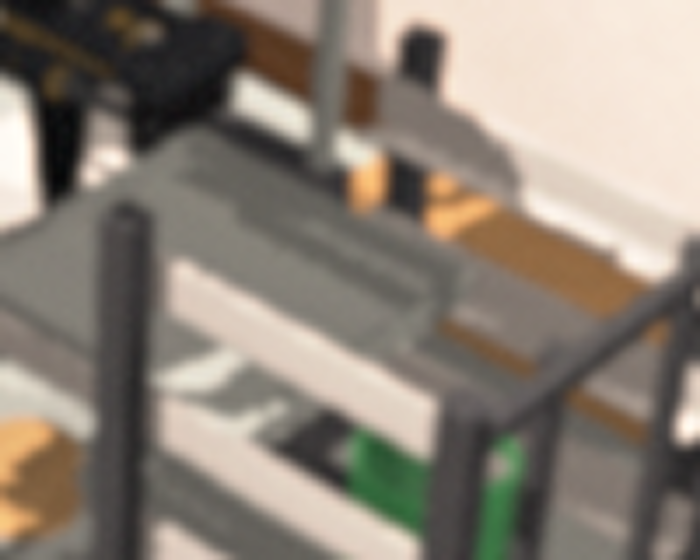

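View pics/wrist11.png

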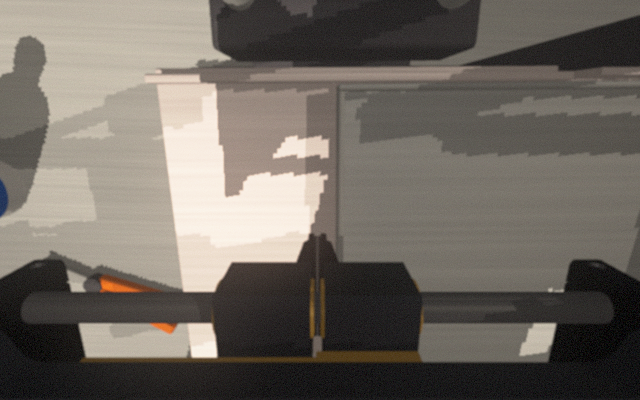

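The tray is entering the middle rails straight. I'll continue in short calls, watching z.

play_rows(
  moves=[
    [0,0.012,0,0,-0.001,0,0],
    [0,0.01,0.0005,0,-0.001,0,0],
    [0,0.01,0.0005,0,-0.001,0,0],
    [0,0.01,0.0005,0,-0.001,0,0],
  ],
)

```text
t: 12.35
eef_pos: [595.5, 82.1, 203.6]
tcp_rot: [-3.137, 0.004, 0.032]
ft_force: [0.6, 6.1, 4.6]
opening: 0.006
```

```bash
python3 -c "
from h import *
go([0,2,204])"
```

```text
t 12.35 rack tcp [  1.3  84.3 203.6] target world [ 5.964e+02 -2.000e-01  2.040e+02] tool delta mm [-1.7 82.3 -0.8] final-frame delta [-1.3 82.3 -0.4] rot [-0.004  0.004  0.004] F [0.6 6.1 4.6] op 0.006 j [0.03 0.48 1.65 0.01 1.02 1.56]
```

play_rows(
  moves=[
    [0,0.01,-0.0005,-0.002,-0.002,0.002,0],
    [0,0.01,0,-0.001,-0.001,0,0],
    [0,0.01,0,-0.001,-0.001,0,0],
    [0,0.01,0,-0.001,-0.001,0,0],
  ],
)

```text
t: 12.75
eef_pos: [596.6, 38.8, 204.0]
tcp_rot: [-3.141, 0.01, 0.03]
ft_force: [0.7, 4.6, 2.1]
opening: 0.008
```

```bash
python3 -c "
from h import *
go([0,2,204])
import cv2
for n in ('wrist','side'):
  d=read_camera(n);cv2.imwrite('pics/%s12.png'%n,d['img'][:,:,::-1])
a=d['img'][110:260,270:470,::-1];cv2.imwrite('pics/side12z.png',cv2.resize(a,None,fx=4,fy=4,interpolation=cv2.INTER_CUBIC))"
```

```text
t 12.75 rack tcp [  1.3  41.  204. ] target world [ 5.964e+02 -2.000e-01  2.040e+02] tool delta mm [-1.4 39.   0. ] final-frame delta [-1.3 39.   0. ] rot [-0.     0.01   0.002] F [0.7 4.6 2.1] op 0.008 j [-0.05  0.48  1.65 -0.    1.02  1.5 ]
```

View pics/side12z.png

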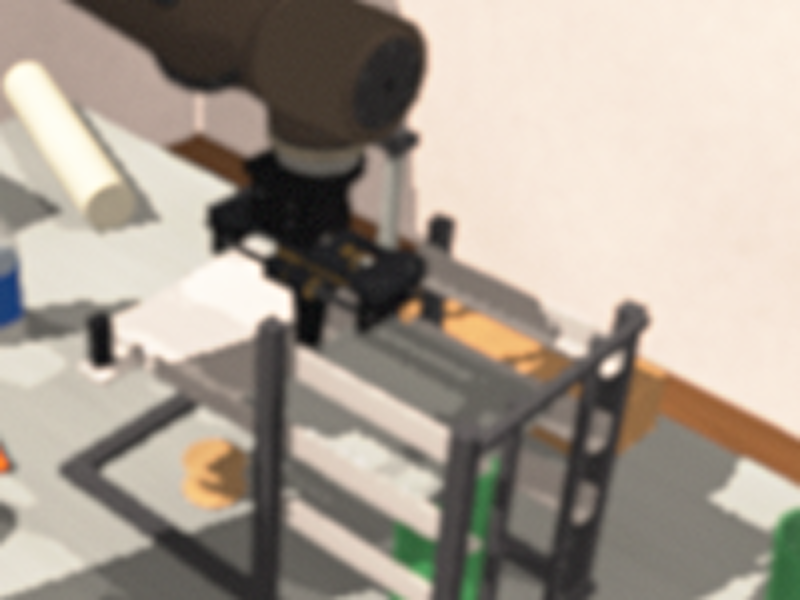

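The tray is well inside, with the gripper body between the posts. I'll slow down for the last part.

play_rows(
  moves=[
    [-0.001,0.01,0,0,-0.002,0.002,0],
    [0,0.01,0,0,-0.001,0,0],
    [0,0.005,0,0,0,0,0],
    [0,0.004,0,0,0,0,0],
  ],
)

```text
t: 13.25
eef_pos: [596.3, 7.9, 203.8]
tcp_rot: [-3.141, 0.013, 0.027]
ft_force: [-0.8, 3.0, 0.2]
opening: 0.005
```

play_rows(
  moves=[
    [0,0.003,0,0,0,0,0],
    [0,0.003,0,0,0,0,0],
  ],
)

```text
t: 13.45
eef_pos: [596.4, 1.5, 203.8]
tcp_rot: [-3.141, 0.014, 0.027]
ft_force: [-0.4, 4.8, 1.5]
opening: 0.005
```

```bash
python3 -c "
from h import *
go([0,2,204])"
```

```text
t 13.45 rack tcp [ -0.    3.7 203.8] target world [ 5.964e+02 -2.000e-01  2.040e+02] tool delta mm [ 0.   1.7 -0.2] final-frame delta [ 0.   1.7 -0.2] rot [-0.001  0.014 -0.001] F [-0.4  4.8  1.5] op 0.005 j [-0.11  0.48  1.65 -0.    1.02  1.44]
```

play_rows(
  moves=[
    [0,0.002,0,0,0,0,0],
    [0,0.002,0,0,0,0,0],
  ],
)

```text
t: 13.65
eef_pos: [596.5, -2.6, 203.8]
tcp_rot: [-3.141, 0.014, 0.027]
ft_force: [0.2, 4.2, 1.7]
opening: 0.003
```

play_rows(
  moves=[
    [0,0.002,0,0,0,0,0],
    [0,0.002,0,0,0,0,0],
  ],
)

```text
t: 13.85
eef_pos: [596.9, -4.7, 203.9]
tcp_rot: [-3.137, 0.012, 0.027]
ft_force: [3.5, 22.5, 1.3]
opening: 0.002
```

The force jumped to 22 N at rack y of about -2.5, against an expected +2 ± 4. That is probably the back stops. I'll back off, rise and look.

play_rows(
  moves=[
    [0,-0.005,0,0,0,0,0],
    [0,-0.02,0,0,0,0,0],
    [0,-0.03,0,0,0,0,0],
    [0,-0.03,0,0,0,0,0],
    [0,-0.03,-0.02,0,0,0,0],
    [0,-0.01,-0.045,0,0,0,0],
    [0,0,-0.045,0,0,0,0],
  ],
)

```text
t: 14.55
eef_pos: [593.4, 121.2, 309.9]
tcp_rot: [3.139, 0.025, 0.025]
ft_force: [0.3, -0.1, -1.1]
opening: 0.002
```

```bash
python3 -c "
from h import *
go([0,2,204])
import cv2,pickle
for n in ('wrist','side','top'):
  d=read_camera(n);cv2.imwrite('pics/%s13.png'%n,d['img'][:,:,::-1]);pickle.dump(d,open(n+'13.pkl','wb'))
p=np.load('p.npy');p[3]=180
from ovw import ov
ov('side13.pkl','pics/ovs13.png',p,[270,110],[200,150],4,ty=-100)
ov('top13.pkl','pics/ovt13.png',p,[230,110],[200,150],4,ty=-100)"
```

```text
t 14.55 rack tcp [  0.4 123.5 309.9] target world [ 5.964e+02 -2.000e-01  2.040e+02] tool delta mm [  2.6 121.2 106.2] final-frame delta [ -0.4 121.5 105.9] rot [ 0.003  0.025 -0.002] F [ 0.3 -0.1 -1.1] op 0.002 j [ 0.09  0.41  1.48 -0.    1.28  1.64]
```

View pics/ovs13.png

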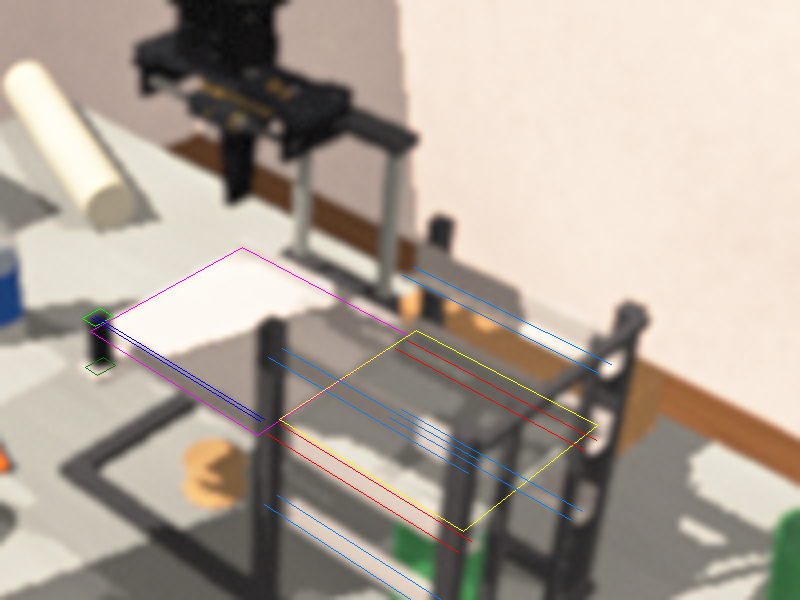

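View pics/ovt13.png

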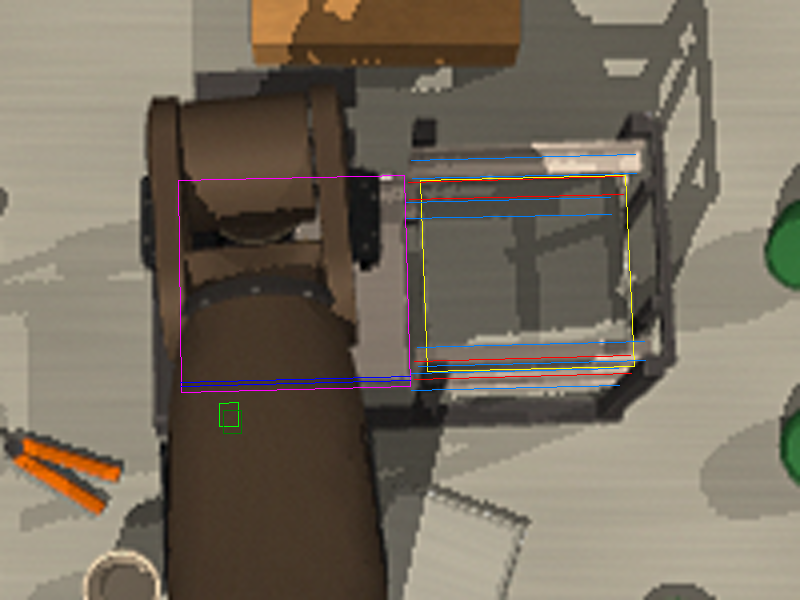

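View pics/wrist13.png

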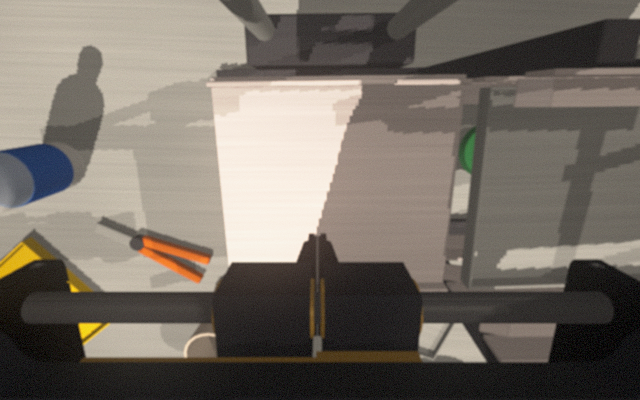

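```bash
python3 -c "
import cv2,numpy as np
from ovw import ov
p=np.load('p.npy');p[3]=181
ov('wrist13.pkl','pics/ovw13.png',p,[420,50],[220,250],2.4,ty=-100)
a=cv2.imread('pics/top13.png')[140:220,320:410];cv2.imwrite('pics/top13z.png',cv2.resize(a,None,fx=7,fy=7,interpolation=cv2.INTER_CUBIC))
a=cv2.imread('pics/side13.png')[160:260,340:440];cv2.imwrite('pics/side13z.png',cv2.resize(a,None,fx=6,fy=6,interpolation=cv2.INTER_CUBIC))"
```

```text
(no output)
```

View pics/ovw13.png

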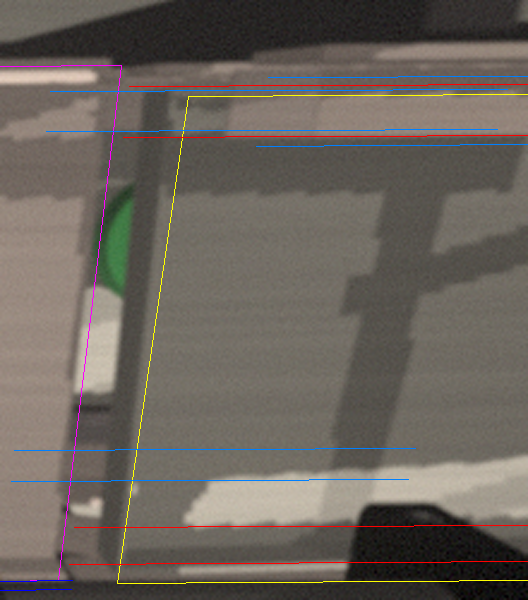

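View pics/top13z.png

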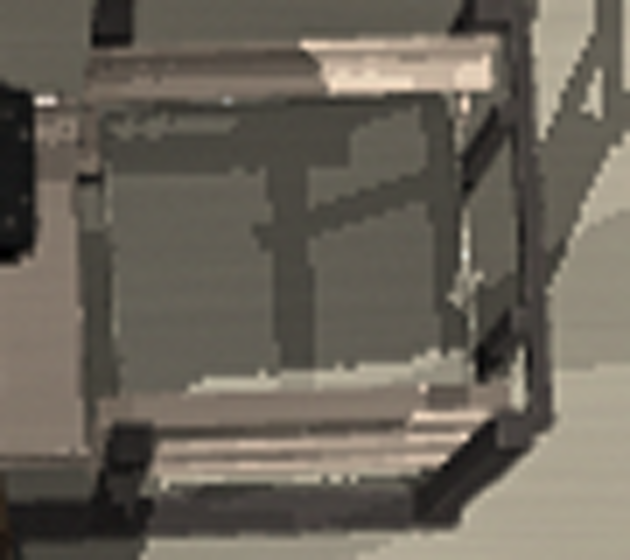

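View pics/side13z.png

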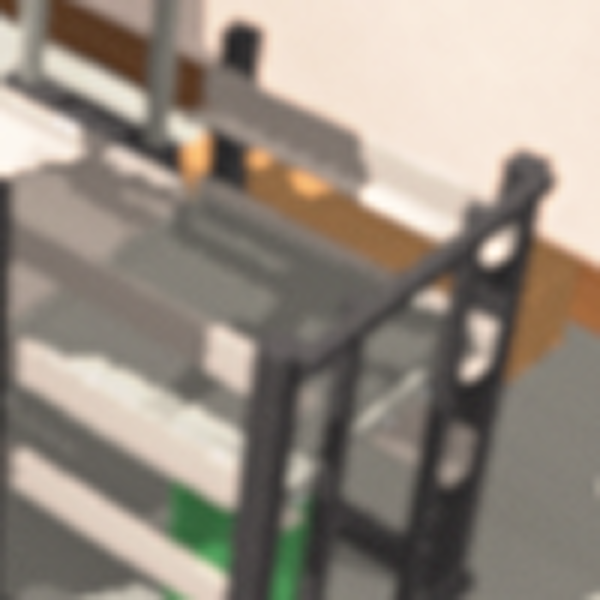

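```bash
python3 -c "
import cv2,numpy as np,pickle
from fit import w,proj
from scipy.optimize import fsolve
p=np.load('p.npy')
def rack(pk,px,z):
  d=pickle.load(open(pk,'rb'))
  return fsolve(lambda q:(proj(d,w(p,[q[0],q[1],z]))[0]-px),[0,0])
zw=lambda u,v:((u+.5)/2.4-.5+420,(v+.5)/2.4-.5+50)
for n,u,v,z in [('rim bot',143,95,181),('rim top outer',167,95,199),('rim bot',108,480,181),('rimtop outer',132,480,199),('deck edge',96,230,183),('deck edge',76,390,183),('deck edge',62,575,183)]:
  print(n,np.round(rack('wrist13.pkl',zw(u,v),z),1))
zt=lambda u,v:((u+.5)/7-.5+320,(v+.5)/7-.5+140)
for n,u,v,z in [('lead',463,200,199),('lead',463,300,199),('trail in/out',115,300,199),('trail bot',84,300,181),('deck edge',84,400,183)]:
  print('top',n,np.round(rack('top13.pkl',zt(u,v),z),1))
a=cv2.imread('pics/wrist13.png')[60:280,440:520];cv2.imwrite('pics/wz.png',cv2.resize(a,None,fx=4,fy=2.7,interpolation=cv2.INTER_CUBIC))
"
```

```text
rim bot [85.8 -4.2]
rim top outer [85.5 -3.3]
rim bot [-52. -10.]
rimtop outer [-43.5  -9.9]
deck edge [42.2  6.7]
deck edge [-15.4   7. ]
deck edge [-91.4   3.8]
top lead [  32.3 -186.5]
top lead [ -18.5 -184. ]
top trail in/out [-14.1 -10.8]
top trail bot [-10.3   3.9]
top deck edge [-61.5   5.5]
```

View pics/wz.png

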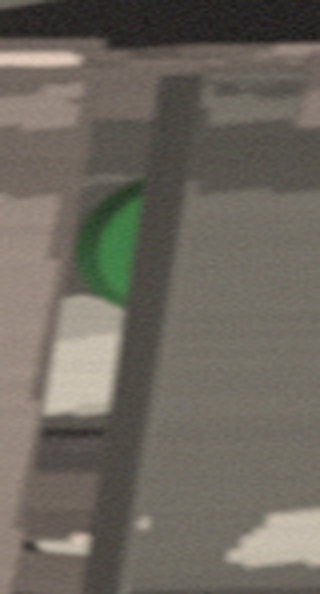

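The tray is in, but the gap from deck to rim reads about 11 mm at the far side and 15 mm at the near side, where 14 is expected. It may be slightly skewed. I'll press again off-centre at x = +22, which keeps the body inside the top ledges.

play_rows(
  moves=[
    [0.01,0.01,0,0,0.02,0,0],
    [0.012,0.01,0,0,0.005,0,0],
    [0,0,0.035,0,0,0,0],
    [0,0,0.035,0,0,0,0],
    [0,0,0.033,0,0,0,0],
    [0,0,0,0,0,0,0],
  ],
)

```text
t: 15.3
eef_pos: [621.4, 92.5, 199.2]
tcp_rot: [3.136, -0.004, 0.021]
ft_force: [-0.2, -0.6, -0.3]
opening: 0.002
```

```bash
python3 -c "
from h import *
go([22,2,204])"
```

```text
t 15.3 rack tcp [ 27.6  94.  199.2] target world [6.184e+02 4.000e-01 2.040e+02] tool delta mm [-4.9 92.  -4.4] final-frame delta [-5.6 92.  -4.8] rot [ 0.005 -0.004 -0.007] F [-0.2 -0.6 -0.3] op 0.002 j [ 0.04  0.52  1.59 -0.01  1.03  1.6 ]
```

play_rows(
  moves=[
    [-0.004,0.02,-0.005,0.005,0,-0.007,0],
    [-0.002,0.02,0,0,0,0,0],
    [0,0.02,0,0,0,0,0],
    [0,0.01,0,0,0,0,0],
    [0,0,0,0,0,0,0],
  ],
)

```text
t: 15.8
eef_pos: [620.1, 16.3, 205.7]
tcp_rot: [3.14, -0.003, 0.026]
ft_force: [0.6, 0.1, -0.2]
opening: 0.007
```

```bash
python3 -c "
from h import *
go([22,2,204])"
```

```text
t 15.8 rack tcp [ 24.1  17.9 205.7] target world [6.184e+02 4.000e-01 2.040e+02] tool delta mm [-2.1 15.9  1.7] final-frame delta [-2.1 15.9  1.7] rot [ 0.001 -0.003 -0.002] F [ 0.6  0.1 -0.2] op 0.007 j [-0.08  0.51  1.6  -0.    1.03  1.47]
```

play_rows(
  moves=[
    [-0.002,0.006,0.001,0,0,0,0],
    [0,0.005,0,0,0,0,0],
    [0,0.003,0,0,0,0,0],
  ],
)

```text
t: 16.1
eef_pos: [618.8, 2.3, 205.4]
tcp_rot: [3.14, -0.004, 0.027]
ft_force: [-0.3, 0.0, 0.6]
opening: 0.0
```

play_rows(
  moves=[
    [0,0.003,0,0,0,0,0],
    [0,0.002,0,0,0,0,0],
  ],
)

```text
t: 16.3
eef_pos: [619.0, -2.6, 205.5]
tcp_rot: [3.141, -0.003, 0.027]
ft_force: [0.4, 0.1, -0.0]
opening: 0.006
```

play_rows(
  moves=[
    [0,0.002,0,0,0,0,0],
    [0,0.002,0,0,0,0,0],
  ],
)

```text
t: 16.5
eef_pos: [619.9, -3.7, 205.6]
tcp_rot: [-3.138, -0.006, 0.027]
ft_force: [5.5, 13.5, -1.1]
opening: 0.006
```

It is hard at world y -3.7, against -4.7 at x = 0. With the rack yaw (+0.6 mm expected) that is the same plane, so the tray is square on both stops. One last press, then I withdraw.

play_rows(
  moves=[
    [0,0.0025,0,0,0,0,0],
    [0,0.001,0,0,0,0,0],
  ],
)

```text
t: 16.7
eef_pos: [621.0, -3.9, 205.5]
tcp_rot: [-3.133, -0.008, 0.028]
ft_force: [-0.6, 1.5, 0.2]
opening: 0.007
```

play_rows(
  moves=[
    [0,-0.005,0,0,0,0,0],
    [0,-0.02,0,0,0,0,0],
    [-0.005,-0.03,0,0,0,0,0],
    [-0.005,-0.03,0,0,0,0,0],
    [-0.005,-0.03,-0.02,0,0,0,0],
    [-0.005,-0.02,-0.04,0,0,0,0],
    [-0.01,-0.02,-0.04,0,0,0,0],
    [0,0,0,0,0,0,0],
  ],
)

```text
t: 17.5
eef_pos: [583.8, 155.9, 308.7]
tcp_rot: [-3.134, -0.005, 0.027]
ft_force: [-0.2, 0.7, -0.5]
opening: 0.005
```

```bash
python3 -c "
from h import *
go([0,150,300])
import cv2,pickle
for n in ('wrist','side','top'):
  d=read_camera(n);cv2.imwrite('pics/%s14.png'%n,d['img'][:,:,::-1]);pickle.dump(d,open(n+'14.pkl','wb'))"
```

```text
t 17.5 rack tcp [ -8.2 158.5 308.7] target world [592.3 147.7 300. ] tool delta mm [8.2 8.5 8.7] final-frame delta [8.2 8.5 8.7] rot [-0.007 -0.005 -0.001] F [-0.2  0.7 -0.5] op 0.005 j [0.15 0.39 1.51 0.01 1.24 1.69]
```

View pics/wrist14.png

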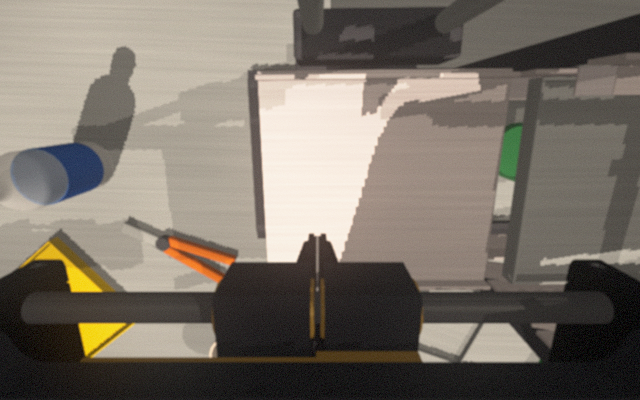

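View pics/side14.png

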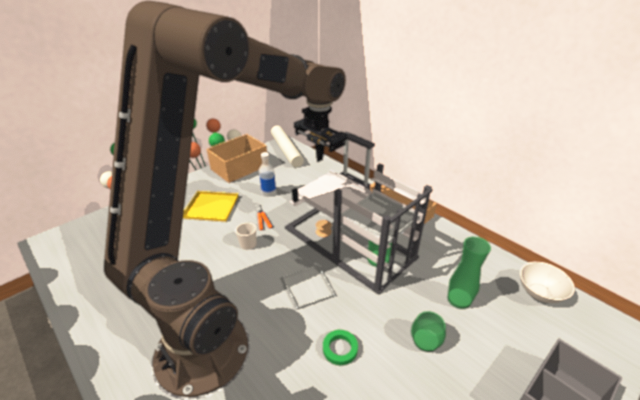

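View pics/top14.png

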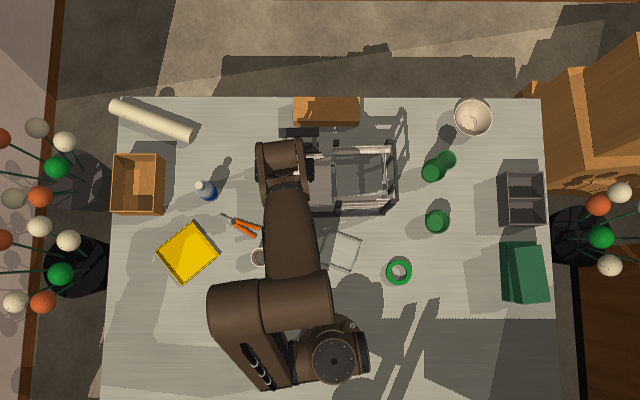

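The gap from deck end to rim is now even: 19 px at the far side and 20 px at the near side, or about 15 mm where 14 is expected. The vases and bystanders are where they were, and the gripper is clear. I'll hand in.

```bash
python3 -c "
from cell import *
print(job_done()); s=state();print(s['t'],s['ft_force'])"
```

```text
the job is handed in; nothing more can be done
None
the job is handed in; nothing more can be done
```

I moved the lift to the middle rails and pushed the tray home against the back stops. The job was handed in at about 17.5 s of the 58 s, with no verdict reported.

- **Which rails:** the vase in the rack is the straight cylinder (vase_mid), so the middle pair was the lowest that clears it.
- **Lift:** I raised it by its handle. I then pressed the handle top down with shut fingertips to an exact height, leaving the deck at z of about 183 mm against ledges at 180 mm.
- **Push:** the tray went in under a steady 3–6 N until the force jumped to 22 N. I pressed again off-centre at x = +22 mm and it stopped hard in the same plane.

**Last checks:**
- The gap from deck end to tray rim measured about 15 mm and was even on both sides, where 14 mm is expected.
- The vases and the other things look unmoved and upright in the side and top pictures.
- The gripper was clear, with under 1 N at the wrist.

**What disagreed:**
- **Deck height:** my early estimates from the cameras differed by 9 mm (147 and 156 mm), so I relied on the fingertip contact instead.
- **Tool height:** the tool drifted up 8 mm at the start of the push. After I corrected that, it went about 4 mm too low and may have brushed the deck at about 4 N. I fixed both.
- **Tray skew:** after the first push one camera reading suggested the tray was slightly skewed, which is why I pressed a second time.
- **Rack origin:** the fitted origin along the sliding line is only good to about 3 mm, and a direct reading of the tray's leading edge gave y -184 to -186 mm instead of -190 mm. So "fully home" rests mainly on the hard stop and the gap, not on that reading.

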